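# Turn the kahk stamped side up with the turner

### The arm

A 7-joint arm with a two-finger parallel gripper is mounted at the origin on the work surface. World frame = base frame: x ahead of the robot, y to its left, z up, the work surface at z = 0. Lengths are in m, angles in rad, forces in N, time in s.
With the tool pointing down it reaches from about 0.425 to 0.925 m from the base axis. Payload 6.8 kg.
Tool frame: the origin (TCP) lies at the centre of the arm's flange, where the gripper is bolted on; the fingertips stand 173 mm ahead of it and the grasp point (between the pads) lies 155 mm ahead of it; z points along the fingers, y is the direction in which the jaws open and shut (so a half turn about z gives the same grasp; the last joint's range is limited). The gripper opens to 85 mm and grips with 20 to 120 N. Pads are 22 mm wide; open, the fingers measure 114 mm over their backs; the gripper's body (76 mm by 85 mm) begins 54 mm behind the grasp point. The pads swing forward as they close: fully open they stand 13 mm farther back than shut.
Start: joints at [1.147, 0.477, 0.022, 1.555, -0.011, 1.109, -0.083], TCP at [0.21, -0.642, 0.405] pointing down, gripper open.
Joint ranges: [-2.96, 2.96], [-0.34, 2.1], [-1.41, 1.46], [0.24, 2.44], [-1.37, 4.51], [0.17, 1.92], [-2.96, 2.96]. Speed limits (rad/s): [2.39, 2.39, 3.14, 3.14, 3.14, 3.14, 3.14].

### API

Orientations are given as a rotation vector (axis times angle).
In Python, from bench import readout, grab_frame, camera_model, r gives the robot as it stands.
- The arm moves only by the tool apply_moves, never from a script. Its argument "deltas" is a list of rows, each an object with "xyz": the shift along the world's x, y, z in m, a list of three; "turn": the turn about the world's z in rad. In form: [{"xyz": [dx, dy, dz], "turn": turn}, ...]. A call has 1 to 12 rows; each row shifts and turns the commanded pose from where the row before left it; what a row does not reach is not made up. A row lasts 1/12 s, in which the tool goes at most 41.7 mm and 7.16 degrees, less where a joint would pass 70% of its speed; a pose out of reach is approached as far as the arm can. A call with a gripper value outside its range is refused whole. "claw" is the gripper's target within -1 to 1 (shut at 1, half-way at 0, fully open at -1), set as the call begins (left out, the last holds). The fingers move at their own pace and stop on an object; "squeeze" is the grip in N (left out, the last holds). Time passes only in rows, so rows that do not move let the fingers close. It gives the time, the measured TCP pose, the force and the opening at its end, in the units of the state.
- readout.get_obs(): the state, without advancing time (a new reading comes with each control period).
- grab_frame(name): name is "side" or "top"; returns the picture (384x512x3 uint8, red, green, blue); there is no depth.
- camera_model(name): a dict with "intrinsics" (3x3 intrinsics, pixels), "R" (3x3) and "t" (3): a world point X has camera coordinates R X + t. Camera axes: x right, y down, z forward; pixel columns grow to the right and rows downward; lengths in m; the calibration is good to about 2 mm. A picture is of the moment at which its call begins. camera_model takes no time and is no camera call.
- r.hand_in(): hands the job in, once; it reports no verdict.
The state is a dict: "clock": time; "joints": joint angles; "qvel": joint speeds; "tau": joint torques, N m; "tcp_pos": TCP position; "orientation": TCP orientation; "contact_force": force on the tool from outside, world axes, zero at the start; "moment": the same for the moment, N m; "grip_width": finger opening in m.
Only numpy, scipy, OpenCV 4.12 (cv2) and the standard library are available. Lean on these libraries where they do the work, as an engineer would, in place of code of your own. Each camera call takes 0.05 s, during which the arm holds its last target.

### The job

One of the two big kahk biscuits on the steel tray lies plain side up. Pick up the turner (spatula), flip that kahk over with it so that it lies flat on the tray with its stamped side up, without touching either kahk with the gripper, then lay the turner down with its blade flat in the spoon rest. Leave the other kahk and everything else standing where it is.

Things in the scene. Friction and masses are not known exactly. Their poses are not given: they have to be found in the camera images.
- kahk_center (a point): Centre (half-way up) of the biscuit to turn: 110 mm across, 20 mm thick, 100 g. Each face is flat within 30 mm of the centre, then slopes evenly to the rim, a 2 mm band 9 to 11 mm above the floor it lies on; a thin blade fits under. Its z points out of the PLAIN face: up at the start. The stamped face has two dark rings and eight spokes. Bare floor, 100 mm or more, on its tray -y and +y sides.
- tray: Fixed steel tray, 300 mm (its x) by 480 mm (its y), walls 3 mm thick, 20 mm high on all sides. A thin grippy silicone sheet lines it. Origin: centre of its underside; the sheet's top, where the kahks lie, is 5 mm above. Its y axis points roughly to the robot's left. The kahks lie side by side towards its -y end, one about 70 mm to the -x and one 70 mm to the +x side of the centre line; either may be the one to turn.
- turner: Loose kitchen turner (spatula), 200 g, 195 mm long. Origin: centre of the underside of its flat steel blade, 80 by 80 by 3 mm; x points from the handle to the blade's straight front edge (x +40 mm), z out of its upper face. A steel neck 16 mm wide rises steeply from the blade's rear edge to the handle. It starts standing on its blade, handle roughly to -y.
- turner_grip (a point): Point on the turner's wooden handle to hold it by, on the handle's centre line: x -95 mm, z +50 mm from the turner's origin, same axes. The handle is a level bar 100 mm long (x -55 to -155 mm), 20 mm wide and 22 mm high (z 39 to 61 mm).
- rest_floor (a point): Centre of the inner floor of the fixed ceramic spoon rest: a shallow dish 132 by 126 mm outside (its x, y), walls 6 mm thick and 10 mm high, inner floor 6 mm above the tiles, 120 by 114 mm inside. A flat tongue 4 mm high juts out on its -x side to 133 mm from the centre; with the turner's handle over the tongue the two x axes agree.
- kahk_done_center (a point): Centre of the other biscuit of the same shape, already stamped side up (its z axis points out of the stamped face); to be left alone.
- stamp: Loose upright wooden kahk stamp, 60 mm across, 86 mm high, origin under its centre; leave it.
- shaker: Loose steel sugar shaker with a press button on top, 72 mm across, 139 mm high, origin under its centre; leave it.
- mug: Loose white mug, 80 mm across, 85 mm high, origin under its centre; leave it.
- bowl: Loose terracotta bowl, 110 mm across, 55 mm high, origin under its centre; leave it.
Things that resemble listed ones, but are neither listed nor needed, are in the scene too. Leave any turquoise look-alike of the turner alone.

How it is judged:
On the way, in this order (a step that is already met when the one before it is completed fails the run):
1. the turner is picked up: its blade is more than 25 mm above the tiles (height (world z) of turner above 0.025 m), for 0.05 s.
2. the kahk is tipped up by the turner: tilted more than 0.3 rad while the turner pushes it (angle between kahk_center's own z axis and vertical above 0.3 rad and contact force between turner and kahk above 0.03 N), for 0.01 s.
3. the kahk lies flat on the tray, stamped side up (angle between kahk_center's own z axis and vertical above 3 rad and z of kahk_center in the frame of tray below 0.022 m and x of kahk_center in the frame of tray between -0.1 and 0.1 m and y of kahk_center in the frame of tray between -0.19 and 0.19 m), for 0.3 s.
At the end, for the whole second after the job is handed in: The kahk lies flat on the tray floor, wholly inside the tray, stamped side up (within 0.14 rad); the turner is released with its blade lying in the spoon rest, blade centre within 30 mm of the dish's centre, within 10 mm of its floor and within 0.15 rad of level (all of step 3 and horizontal distance between turner and rest_floor below 0.03 m and z of turner in the frame of rest_floor below 0.01 m and angle between turner's own z axis and vertical below 0.15 rad); the robot touches nothing.
It fails at once if the gripper or arm touches a kahk (contact force between any of the fingers, the arm and kahk above 0.5 N or contact force between any of the fingers, the arm and kahk_done above 0.5 N).
It fails at once if the other kahk is moved more than 20 mm (distance of kahk_done_center from where it was at the start of the episode above 0.02 m).
It fails at once if the stamp, sugar shaker, mug or bowl is moved more than 20 mm (distance of any of stamp, shaker, mug, bowl from where it was at the start of the episode above 0.02 m).
It also fails if it takes over 54 s, if anything falls off the work surface, if the arm or the gripper's body presses on something with over 40 N, if the wrist force passes 120 N, or if a joint passes its speed limit or range.

## Working session

There is one attempt and no reset: what is moved stays moved. The work goes in short steps, Python scripts to look and compute and a tool call to move; the robot and the scene stay as the last step left them, time stands still between calls to the robot, and variables do not carry over. Pictures are saved under pics/ and viewed, and the job is handed in when it is done.

Besides the shell and the picture viewer there is one more tool, called after "Request:" as name(argument=value, ...), one argument or row to a line, values as JSON. apply_moves: Moves the arm, as the interface text tells. Its arguments: {"type":"object","properties":{"deltas":{"type":"array"},"claw":{"type":"number"},"squeeze":{"type":"number"}},"required":["deltas"]}

```bash
ls; mkdir -p pics; python3 - <<'E'
from bench import readout, grab_frame, camera_model, r
import cv2
print(readout.get_obs())
for n in ("side","top"):
    f=grab_frame(n); cv2.imwrite(f"pics/{n}0.png",cv2.resize(f[:,:,::-1],(800,600),interpolation=cv2.INTER_CUBIC))
    print(camera_model(n))
E
```

```text
pics
{'clock': 0.0, 'joints': array([ 1.14691226,  0.47780871,  0.02232978,  1.55644083, -0.01150118,
        1.10932677, -0.08314088]), 'qvel': array([-5.56785026e-04, -5.57382896e-04, -2.99236063e-04, -2.78900709e-05,
       -9.69289078e-04, -4.48162829e-04, -5.85829430e-04]), 'tau': array([ 1.73979224e-04, -5.96462703e+01,  1.60772167e+00, -2.81199324e+01,
        1.24388631e-02,  9.29618545e-03, -5.58718170e-06]), 'tcp_pos': array([ 0.20955722, -0.64135673,  0.40372395]), 'orientation': array([-3.10073228e+00, -4.93673067e-01,  6.62929671e-04]), 'contact_force': array([-0.60451657, -0.46970967,  0.54010315]), 'moment': array([ 0.08122636, -0.03885154, -0.01511235]), 'grip_width': 0.0851327896325573}
{'intrinsics': array([[436.8129155 ,   0.        , 253.22679943],
       [  0.        , 436.8129155 , 193.56004094],
       [  0.        ,   0.        ,   1.        ]]), 'R': array([[-0.67213589, -0.74024264,  0.0165583 ],
       [-0.56098212,  0.494518  , -0.66389082],
       [ 0.48325192, -0.45551376, -0.74764618]]), 't': array([0.35034963, 0.33461082, 1.3274478 ])}
{'intrinsics': array([[369.86535351,   0.        , 252.82776292],
       [  0.        , 369.86535351, 188.25353186],
       [  0.        ,   0.        ,   1.        ]]), 'R': array([[ 0.02798069, -0.99960542, -0.00246566],
       [-0.99047577, -0.0273923 , -0.13493481],
       [ 0.13481403,  0.00621775, -0.99085141]]), 't': array([-0.00703245,  0.56002231,  1.18032911])}
```

View pics/side0.png

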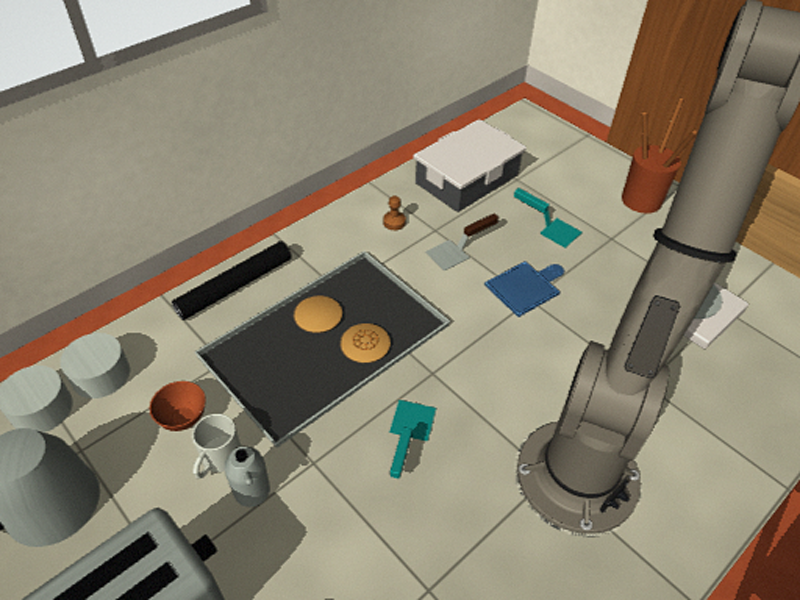

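View pics/top0.png

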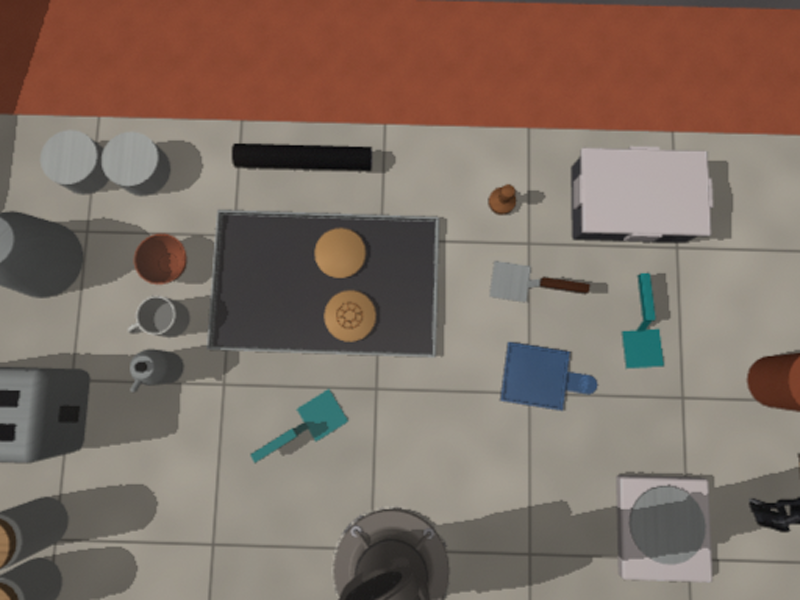

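Top view: the plain kahk is the far one at about (340,252), and the stamped one is at (350,316). The turner blade is at (511,282) with its handle reaching (588,287). The blue spoon rest is at (537,376) with its tongue towards -y. I'll zoom in to measure.

```bash
cat > h.py <<'E'
import numpy as np, cv2
from bench import readout, grab_frame, camera_model, r
def proj(n,X):
    c=camera_model(n); p=(c["R"]@np.atleast_2d(X).T).T+c["t"]; q=(c["intrinsics"]@p.T).T; return q[:,:2]/q[:,2:]
def unproj(n,uv,z):
    c=camera_model(n); uv=np.atleast_2d(uv).astype(float); R=c["R"]; C=-R.T@c["t"]
    d=(R.T@np.linalg.inv(c["intrinsics"])@np.c_[uv,np.ones(len(uv))].T).T
    return C+d*((z-C[2])/d[:,2])[:,None]
def save(n,name,box=None):
    f=grab_frame(n)[:,:,::-1]; np.save(f"pics/{name}.npy",f)
    if box: u0,v0,u1,v1=box; f=f[v0:v1,u0:u1]
    s=min(800/f.shape[1],600/f.shape[0]); cv2.imwrite(f"pics/{name}.png",cv2.resize(f,None,fx=s,fy=s,interpolation=cv2.INTER_CUBIC)); return f
E
python3 - <<'E'
from h import *
save("top","topA",(295,150,425,270)); 
f=np.load("pics/topA.npy"); g=f[125:235,125:290]; cv2.imwrite("pics/topB.png",cv2.resize(g,None,fx=4.8,fy=4.8,interpolation=cv2.INTER_CUBIC))
save("side","sideA",(260,120,390,215))
f=np.load("pics/sideA.npy"); g=f[155:290,120:295]; cv2.imwrite("pics/sideB.png",cv2.resize(g,None,fx=4.4,fy=4.4,interpolation=cv2.INTER_CUBIC))
E
```

```text
(no output)
```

View pics/topA.png

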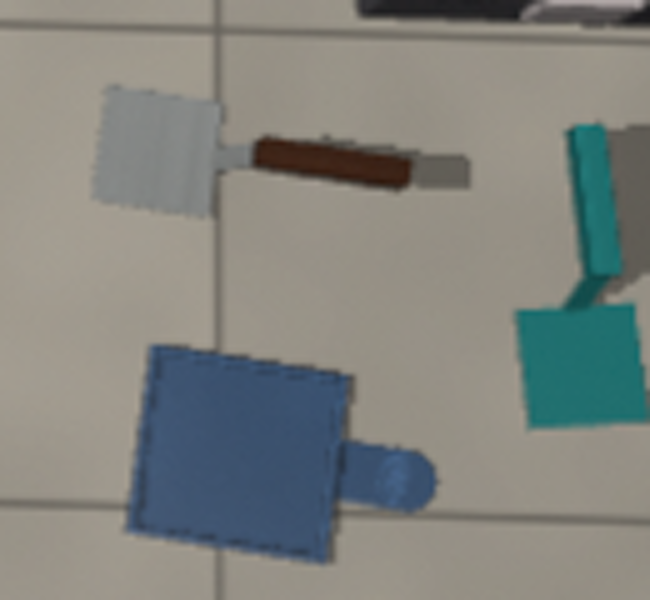

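View pics/topB.png

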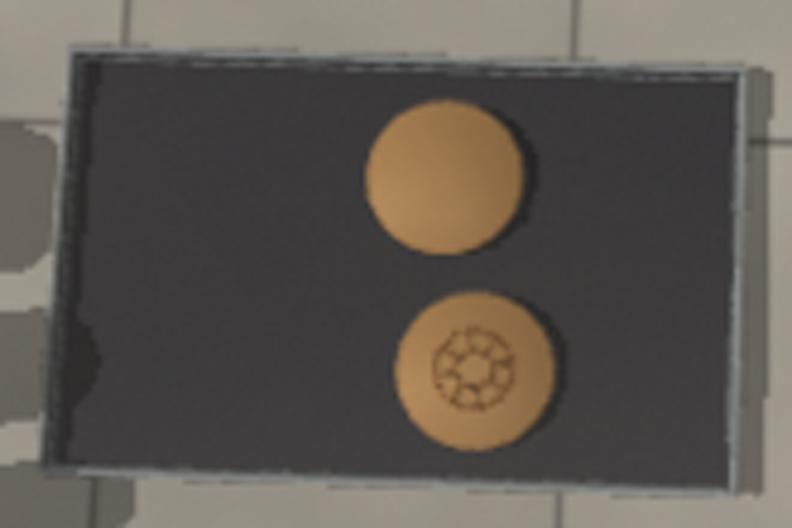

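View pics/sideA.png

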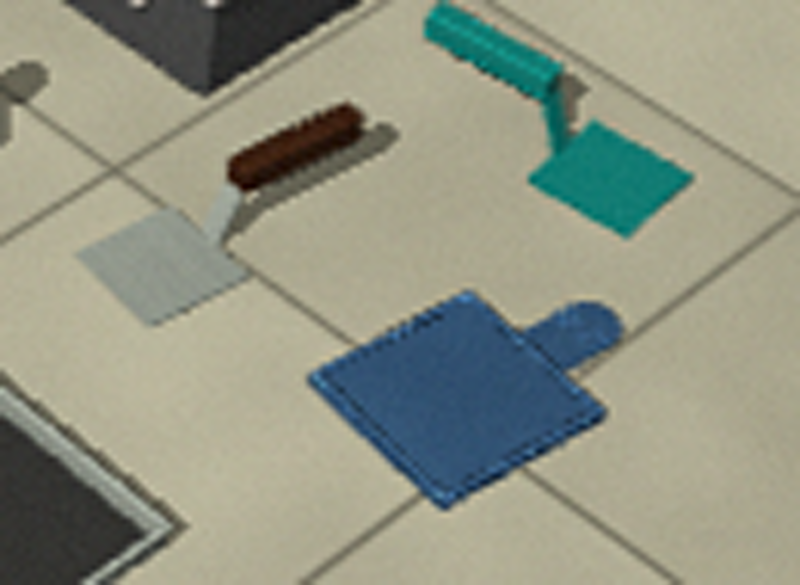

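View pics/sideB.png

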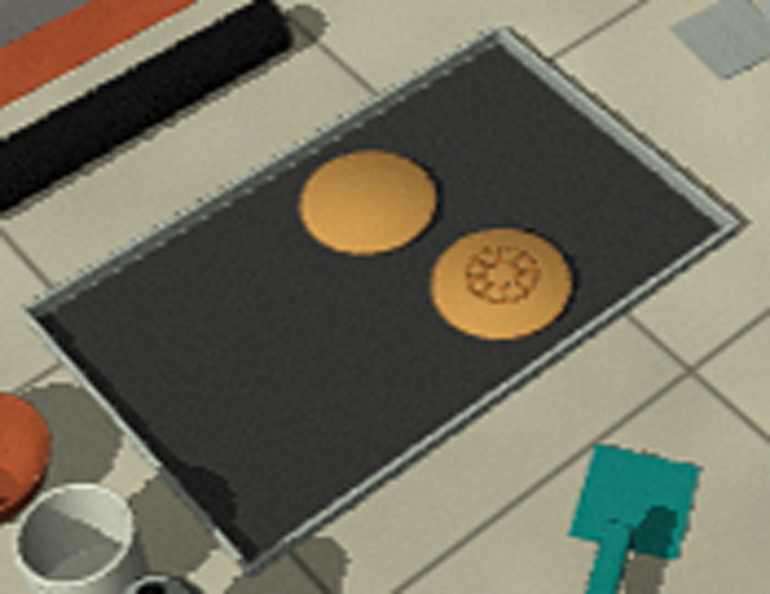

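```bash
python3 - <<'E'
from h import *
from scipy.optimize import least_squares
A=np.array
crop=lambda p,o,s: A(p,float)/s+A(o)-0.5+0.5/s
def fit(pts,obs,x0):
    # obs: list (cam, idx, uv); param x,y,yaw
    def X(p):
        c,s=np.cos(p[2]),np.sin(p[2]); R=A([[c,-s,0],[s,c,0],[0,0,1]]); return pts@R.T+A([p[0],p[1],0])
    def f(p):
        P=X(p); return np.concatenate([(proj(n,P[[i for i,_ in o]])-A([u for _,u in o])).ravel() for n,o in obs])
    s=least_squares(f,x0); return s.x, np.abs(s.fun).max(), s.fun.round(1)
top,side=np.load("pics/topA.npy"),np.load("pics/sideA.npy")
# turner blade corners (tool frame: +x front) order: front-left(y+),front-right? 
T=A([[.04,.04,.003],[.04,-.04,.003],[-.04,-.04,.003],[-.04,.04,.003]])
# yaw ~ +90deg: local x->+y (image left), local y-> -x world (image down)
to=[(0,(93,198)),(1,(107,88)),(2,(222,103)),(3,(212,216))]
sA=800/130
so=[(1,(78,257)),(2,(172,208)),(3,(248,272)),(0,(153,326))]
ot=[(i,crop(p,(295,150),5)) for i,p in to]; os=[(i,crop(p,(260,120),sA)) for i,p in so]
for o in ([("top",ot)],[("side",os)],[("top",ot),("side",os)]): print("turner",*fit(T,o,[.6,-.3,1.57]))
D=A([[.066,.063,.016],[.066,-.063,.016],[-.066,-.063,.016],[-.066,.063,.016]])
to=[(0,(127,531)),(1,(152,346)),(2,(354,377)),(3,(332,562))]
so=[(1,(309,379)),(2,(468,291)),(3,(606,412)),(0,(444,508))]
ot=[(i,crop(p,(295,150),5)) for i,p in to]; os=[(i,crop(p,(260,120),sA)) for i,p in so]
for o in ([("top",ot)],[("side",os)],[("top",ot),("side",os)]): print("rest",*fit(D,o,[.45,-.3,1.57]))
Q=A([[-.15,-.24,.02],[.15,-.24,.02],[.15,.24,.02],[-.15,.24,.02]])
to=[(0,(738,492)),(1,(748,67)),(2,(71,46)),(3,(42,467))]
so=[(0,(747,221)),(1,(501,28)),(2,(26,309)),(3,(248,571))]
ot=[(i,crop(p,(125,125),4.8)) for i,p in to]; os=[(i,crop(p,(120,155),4.4)) for i,p in so]
for o in ([("top",ot)],[("side",os)],[("top",ot),("side",os)]): x=fit(Q,o,[.6,.1,0]);print("tray",*x)
tp=x[0]
for n,im,box in (("top",top,(125,125,290,235)),("side",side,(120,155,295,290))):
    u0,v0,u1,v1=box; hsv=cv2.cvtColor(np.ascontiguousarray(im),cv2.COLOR_BGR2HSV)
    m=cv2.inRange(hsv,(8,90,90),(25,255,255)); k=np.zeros_like(m);k[v0:v1,u0:u1]=m[v0:v1,u0:u1]
    cs,_=cv2.findContours(k,cv2.RETR_EXTERNAL,cv2.CHAIN_APPROX_NONE)
    for c in cs:
        if cv2.contourArea(c)<200: continue
        e=cv2.fitEllipse(c); X=unproj(n,e[0],.015)[0]
        d=X[:2]-tp[:2];c_,s_=np.cos(tp[2]),np.sin(tp[2]); print(n,e,X.round(4),"tray",(c_*d[0]+s_*d[1]).round(4),(-s_*d[0]+c_*d[1]).round(4))
E
```

```text
turner [ 0.60064843 -0.23998785  1.46085237] 0.5559244478040171 [ 0.   0.6 -0.1 -0.5  0.3 -0.3 -0.2  0.2]
turner [ 0.59630388 -0.24293472  1.47476995] 0.475958477665813 [-0.5 -0.3 -0.2 -0.4  0.5  0.5  0.2  0.2]
turner [ 0.59885237 -0.24129291  1.46601562] 1.1977210320271752 [ 0.5  1.2  0.3  0.1  0.6  0.2  0.2  0.7 -1.2 -0.5 -0.8 -0.6 -0.3  0.4
 -0.7  0. ]
rest [ 0.39862706 -0.292067    1.44316892] 0.6933808748200931 [ 0.4  0.5  0.4 -0.6 -0.4 -0.6 -0.4  0.7]
rest [ 0.38934977 -0.28700354  1.44760668] 0.4049506986487472 [-0.4 -0.2 -0.1  0.1  0.3  0.2  0.2 -0.1]
rest [ 0.3953143  -0.29098676  1.44507809] 1.6846367167285052 [ 0.1  1.6  0.   0.4 -0.7  0.3 -0.7  1.7 -0.8 -1.6 -0.6 -1.2 -0.3 -1.1
 -0.4 -1.6]
tray [ 0.58717233  0.1603538  -0.00484411] 0.383841508600824 [-0.  -0.1 -0.  -0.1  0.4 -0.1 -0.3  0.3]
tray [ 0.57843966  0.15779556 -0.01146213] 1.2901676597786036 [-1.3  0.7  0.5 -0.1  0.1  0.2  0.6 -0.5]
tray [ 0.58347635  0.15871306 -0.00703821] 2.552532476268823 [ 0.3  1.2  0.5  1.1  0.9  0.8  0.   1.3 -2.6 -0.2 -0.8 -0.7 -0.9 -0.3
 -0.2 -1.3]
top ((223.43284606933594, 201.85633850097656), (32.09052276611328, 32.20005798339844), 33.851741790771484) [0.5146 0.1056 0.015 ] tray -0.0685 -0.0536
top ((217.13290405273438, 161.5495147705078), (31.265323638916016, 31.983591079711914), 77.70169830322266) [0.6511 0.1322 0.015 ] tray 0.0678 -0.026
side ((233.25279235839844, 219.07266235351562), (24.44375228881836, 31.252134323120117), 87.1985855102539) [0.5115 0.1029 0.015 ] tray -0.0716 -0.0564
side ((202.9312744140625, 200.5626678466797), (22.759859085083008, 30.34665870666504), 84.67377471923828) [0.648  0.1295 0.015 ] tray 0.0647 -0.0288
side ((135.6505126953125, 164.4185791015625), (12.26969051361084, 52.24274444580078), 64.39973449707031) [0.965  0.2107 0.015 ] tray 0.3812 0.0547
```

Request:
apply_moves(
  deltas=[
    {"xyz": [0.027,0.022,0],"turn": 0.096},
    {"xyz": [0.027,0.022,0],"turn": 0.096},
    {"xyz": [0.027,0.022,0],"turn": 0.096},
    {"xyz": [0.027,0.022,0],"turn": 0.096},
    {"xyz": [0.027,0.022,0],"turn": 0.096},
    {"xyz": [0.027,0.022,0],"turn": 0.096},
    {"xyz": [0.027,0.022,0],"turn": 0.096},
    {"xyz": [0.027,0.022,0],"turn": 0.096},
    {"xyz": [0.027,0.022,0],"turn": 0.096},
    {"xyz": [0.027,0.022,0],"turn": 0.096},
    {"xyz": [0.027,0.022,0],"turn": 0.096},
    {"xyz": [0.027,0.022,0],"turn": 0.096},
  ],
  claw=-1,
  squeeze=100,
)

```text
clock: 1.2
tcp_pos: [0.5346, -0.3765, 0.4046]
orientation: [-2.328, -2.109, 0.0]
contact_force: [0.4, -0.9, -0.3]
grip_width: 0.0851
```

Request:
apply_moves(
  deltas=[
    {"xyz": [0.018,0.0135,-0.03],"turn": -0.002},
    {"xyz": [0.018,0.0135,-0.03],"turn": -0.002},
    {"xyz": [0.018,0.0135,-0.03],"turn": -0.002},
    {"xyz": [0,0,-0.01],"turn": 0},
  ],
)

```text
clock: 1.53
tcp_pos: [0.5899, -0.3316, 0.2998]
orientation: [-2.327, -2.1, -0.003]
contact_force: [0.1, 1.3, -0.6]
grip_width: 0.0856
```

```bash
python3 - <<'E'
from h import *
save("top","t2",(295,130,425,230)); save("side","s2",(240,90,380,195)); o=readout.get_obs(); print(o["tcp_pos"],o["orientation"],o["joints"].round(2))
E
```

```text
[ 0.58726454 -0.33580959  0.30152413] [-2.33269922 -2.09605795  0.00288144] [ 0.65  0.6  -0.31  1.62  0.21  0.96  0.15]
```

View pics/t2.png

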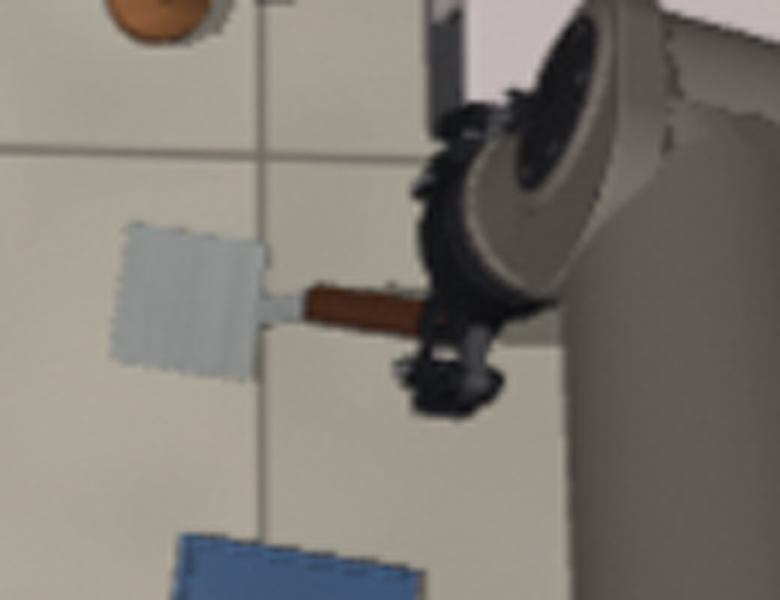

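View pics/s2.png

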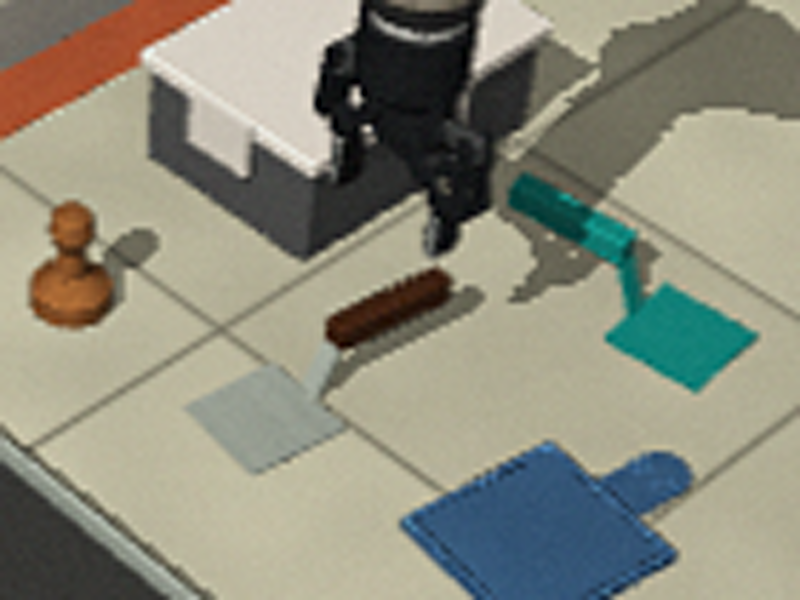

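```bash
python3 - <<'E'
from h import *
print("box",unproj("top",[[366,154],[454,155]],0),unproj("top",[[366,154],[454,155]],.12))
# gripper tips predicted
t=np.array([.5873,-.3358,.3015]); j=np.array([np.cos(-.103),np.sin(-.103),0])
for n,o,s in (("top",(295,130),6),("side",(240,90),800/140)):
    P=np.array([t+j*.05-[0,0,.162],t-j*.05-[0,0,.162], [.5886,-.336,.061],[.5985-.0057,-.2415-.0547,.061],[.5985-.0162,-.2415-.154,.061]])
    print(n,((proj(n,P)-np.array(o))*s).round())
E
```

```text
box [[ 0.69472978 -0.37684303  0.        ]
 [ 0.69949495 -0.67871281  0.        ]] [[ 0.6659153  -0.3404295   0.12      ]
 [ 0.67022121 -0.61320527  0.12      ]]
top [[439. 191.]
 [422. 385.]
 [387. 309.]
 [313. 299.]
 [497. 323.]]
side [[337. 171.]
 [436. 251.]
 [372. 298.]
 [328. 321.]
 [437. 265.]]
```

Request:
apply_moves(
  deltas=[
    {"xyz": [0.001,0,-0.025],"turn": 0},
    {"xyz": [0,0,-0.025],"turn": 0},
    {"xyz": [0,0,-0.025],"turn": 0},
    {"xyz": [0,0,-0.015],"turn": 0},
    {"xyz": [0,0,-0.008],"turn": 0},
    {"xyz": [0,0,0],"turn": 0},
  ],
)

```text
clock: 2.13
tcp_pos: [0.5878, -0.3379, 0.2059]
orientation: [-2.339, -2.095, 0.002]
contact_force: [0.2, 0.1, 0.0]
grip_width: 0.0852
```

Request:
apply_moves(
  deltas=[
    {"xyz": [0,0,0],"turn": 0},
    {"xyz": [0,0,0],"turn": 0},
    {"xyz": [0,0,0],"turn": 0},
    {"xyz": [0,0,0],"turn": 0},
    {"xyz": [0,0,0],"turn": 0},
    {"xyz": [0,0,0],"turn": 0},
    {"xyz": [0,0,0],"turn": 0},
    {"xyz": [0,0,0],"turn": 0},
  ],
  claw=1,
  squeeze=100,
)

```text
clock: 2.8
tcp_pos: [0.5889, -0.3373, 0.2074]
orientation: [2.339, 2.096, 0.0]
contact_force: [-0.6, -0.6, 5.5]
grip_width: 0.0185
```

Request:
apply_moves(
  deltas=[
    {"xyz": [0,0,0.01],"turn": 0},
    {"xyz": [0,0,0.02],"turn": 0},
    {"xyz": [0,0,0.03],"turn": 0},
    {"xyz": [0,0,0.03],"turn": 0},
    {"xyz": [0,0,0],"turn": 0},
  ],
)

```text
clock: 3.22
tcp_pos: [0.5906, -0.3378, 0.3034]
orientation: [2.333, 2.091, 0.006]
contact_force: [1.8, -0.2, -1.5]
grip_width: 0.0183
```

```bash
python3 - <<'E'
from h import *
save("top","t3",(295,130,425,230)); save("side","s3",(240,90,380,195)); o=readout.get_obs(); print(o["tcp_pos"],o["orientation"],o["grip_width"],o["contact_force"])
E
```

```text
[ 0.588871   -0.33718571  0.29820123] [2.33733189e+00 2.09566706e+00 1.18662517e-03] 0.018446375241171063 [-0.41551528  0.0824942  -2.23901731]
```

View pics/t3.png

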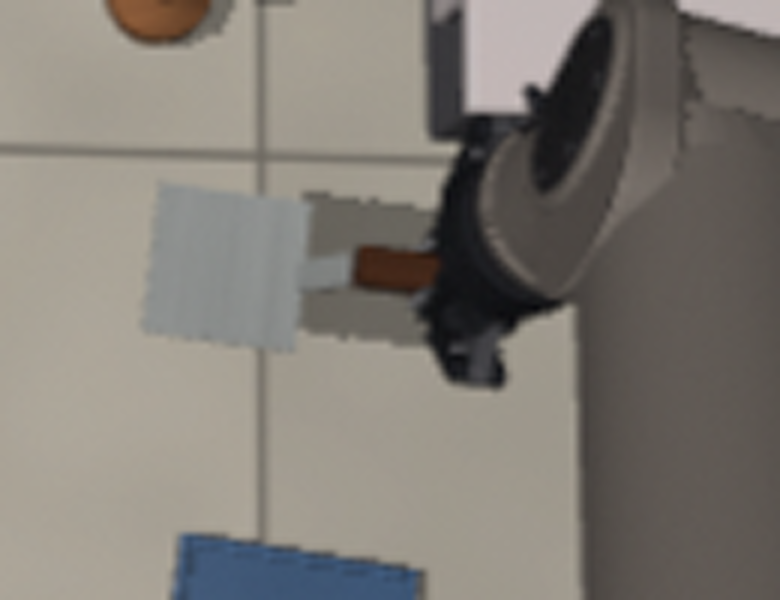

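View pics/s3.png

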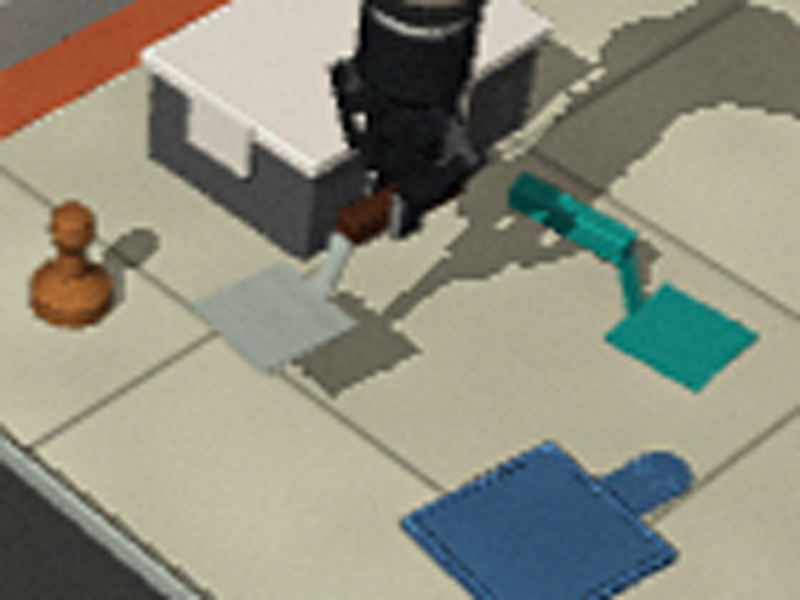

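The turner is lifted, with its blade level to the eye. Now I'll fit the blade pose relative to the TCP.

```bash
cat > blade.py <<'E'
from h import *
from scipy.optimize import least_squares
from scipy.spatial.transform import Rotation as Ro
T=np.array([[.04,.04,.003],[.04,-.04,.003],[-.04,-.04,.003],[-.04,.04,.003]])
def fit6(ot,os_,x0,bias=True):
    # pose x,y,z,yaw,pitch,roll
    def X(p): return T@Ro.from_euler("ZYX",p[3:6]).as_matrix().T+p[:3]
    def f(p):
        q=[]
        if ot is not None: q.append((proj("top",X(p))-ot).ravel())
        if os_ is not None: q.append((proj("side",X(p))-os_).ravel())
        return np.concatenate(q+[ (p[4:6])/0.1])
    s=least_squares(f,x0); return s.x,s.fun.round(1)
crop=lambda p,o,s: np.array(p,float)/s+np.array(o)-0.5+0.5/s
E
python3 - <<'E'
from blade import *
ot=crop([(142,333),(160,183),(312,200),(295,352)],(295,130),6); os_=crop([(268,374),(193,307),(280,262),(358,326)],(240,90),800/140)
for a,b in((ot,None),(None,os_),(ot,os_)):
    x,f=fit6(a,b,[.6,-.24,.09,1.47,0,0]); print(x.round(4),f)
E
```

```text
[ 0.6028 -0.2396  0.1013  1.4683  0.0062 -0.0163] [ 0.1 -0.1 -0.2 -0.1 -0.1  0.2  0.2  0.   0.1 -0.2]
[ 0.6198 -0.2692  0.0616  1.4914 -0.0062 -0.0157] [ 0.1 -0.1 -0.1  0.1  0.2  0.  -0.1 -0.  -0.1 -0.2]
[ 0.603  -0.2439  0.0886  1.4767 -0.0072 -0.0118] [ 0.9  0.5  0.4  0.7  0.2  0.9  0.7  0.4 -1.2  0.  -1.5 -0.2 -0.6 -0.3
 -0.7  0.  -0.1 -0.1]
```

Request:
apply_moves(
  deltas=[
    {"xyz": [0.003,0.011,0],"turn": 0.005},
    {"xyz": [0.006,0.022,0],"turn": 0.01},
    {"xyz": [0.006,0.022,0],"turn": 0.01},
    {"xyz": [0.006,0.022,0],"turn": 0.01},
    {"xyz": [0.006,0.022,0],"turn": 0.01},
    {"xyz": [0.006,0.022,0],"turn": 0.01},
    {"xyz": [0.006,0.022,0],"turn": 0.01},
    {"xyz": [0.006,0.022,0],"turn": 0.01},
    {"xyz": [0.006,0.022,0],"turn": 0.01},
    {"xyz": [0.006,0.022,0],"turn": 0.01},
    {"xyz": [0.004,0.022,0],"turn": 0.01},
    {"xyz": [0,0,0],"turn": 0},
  ],
)

```text
clock: 4.32
tcp_pos: [0.6497, -0.0983, 0.295]
orientation: [-2.212, -2.223, -0.003]
contact_force: [-1.3, 1.7, -1.4]
grip_width: 0.0182
```

Request:
apply_moves(
  deltas=[
    {"xyz": [0,0,-0.02],"turn": 0},
    {"xyz": [0,0,-0.02],"turn": 0},
    {"xyz": [0,0,-0.015],"turn": 0},
    {"xyz": [0,0,-0.01],"turn": 0},
    {"xyz": [0,0,-0.01],"turn": 0},
    {"xyz": [0,0,0],"turn": 0},
  ],
)

```text
clock: 4.82
tcp_pos: [0.6485, -0.1058, 0.2189]
orientation: [-2.223, -2.215, 0.004]
contact_force: [-0.4, 0.5, -2.0]
grip_width: 0.0182
```

```bash
python3 - <<'E'
from h import *
save("top","t4",(180,120,310,220)); save("side","s4",(160,130,300,235)); o=readout.get_obs(); print(o["tcp_pos"],o["orientation"],o["grip_width"],o["contact_force"])
E
```

```text
[ 0.64961534 -0.10595658  0.22146142] [-2.22529300e+00 -2.21661230e+00  3.47294452e-04] 0.01865624713898466 [-0.16232297  0.47144592 -1.63826059]
```

View pics/t4.png

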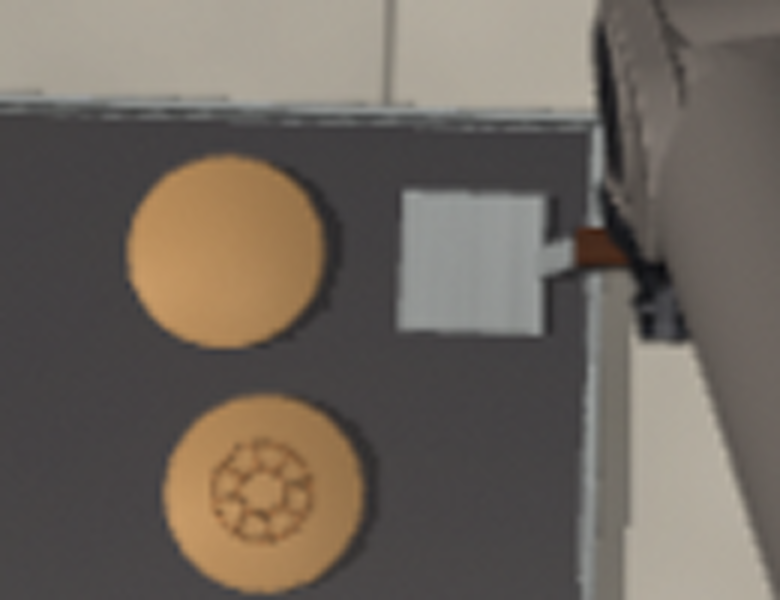

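View pics/s4.png

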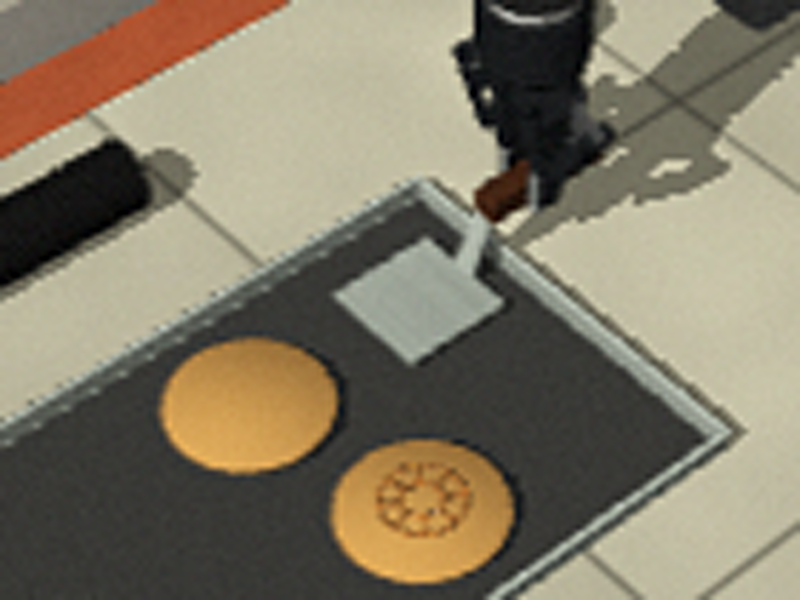

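Request:
apply_moves(
  deltas=[
    {"xyz": [0.001,0,-0.004],"turn": 0},
    {"xyz": [0,0,-0.003],"turn": 0},
    {"xyz": [0,0,0],"turn": 0},
    {"xyz": [0,0,0],"turn": 0},
  ],
)

```text
clock: 5.25
tcp_pos: [0.6507, -0.1062, 0.2149]
orientation: [2.226, 2.217, 0.0]
contact_force: [-0.1, -0.0, -1.0]
grip_width: 0.0183
```

Request:
apply_moves(
  deltas=[
    {"xyz": [0,0,-0.001],"turn": 0},
    {"xyz": [0,0,-0.001],"turn": 0},
    {"xyz": [0,0,0],"turn": 0},
    {"xyz": [0,0,0],"turn": 0},
  ],
)

```text
clock: 5.58
tcp_pos: [0.6507, -0.1062, 0.2129]
orientation: [2.226, 2.217, 0.0]
contact_force: [0.3, -0.3, -1.9]
grip_width: 0.0184
```

Request:
apply_moves(
  deltas=[
    {"xyz": [0,0,-0.001],"turn": 0},
    {"xyz": [0,0,0],"turn": 0},
    {"xyz": [0,0,0],"turn": 0},
  ],
)

```text
clock: 5.83
tcp_pos: [0.6508, -0.1063, 0.2125]
orientation: [2.226, 2.216, 0.0]
contact_force: [-1.6, -1.8, 3.8]
grip_width: 0.0179
```

```bash
cat > path.py <<'E'
import numpy as np
def under(r): # near side point at -r: returns (y,z) mm
    return np.array([-r, 0 if r<=30 else (r-30)*9/25.])
def pos(p,th):
    a=np.arctan2(9,25)
    R=lambda t: np.array([[np.cos(t),np.sin(t)],[-np.sin(t),np.cos(t)]]) # near side(-y) goes up => clockwise w/ y right
    if th<=a: return R(th)@(p-np.array([30,0]))+[30,0]
    piv=np.array([30+np.hypot(25,9),0]); return R(th)@(p-np.array([55,9]))+piv
rs=np.interp
tab=[]
for d in (0,5,10,15,20,25,30,35,40,45,50,55,60,65,70,75,80,85,90,95):
    r=np.interp(d,[0,20,45,70,95],[39,32,28,30,34])
    q=pos(under(r),np.radians(d)); tab.append((d,r,*q))
tab=np.array(tab); print(tab.round(1))
E
python3 path.py
```

```text
[[  0.   39.  -39.    3.2]
 [  5.   37.2 -36.8   8.5]
 [ 10.   35.5 -34.2  13.3]
 [ 15.   33.8 -31.2  17.8]
 [ 20.   32.  -28.   22. ]
 [ 25.   31.2 -25.2  28.7]
 [ 30.   30.4 -21.8  35. ]
 [ 35.   29.6 -17.9  41.2]
 [ 40.   28.8 -13.4  47. ]
 [ 45.   28.   -8.5  52.3]
 [ 50.   28.4  -3.9  58.1]
 [ 55.   28.8   1.1  63.5]
 [ 60.   29.2   6.7  68.4]
 [ 65.   29.6  12.7  72.9]
 [ 70.   30.   19.   76.8]
 [ 75.   30.8  25.9  80.6]
 [ 80.   31.6  33.2  83.8]
 [ 85.   32.4  40.8  86.4]
 [ 90.   33.2  48.7  88.2]
 [ 95.   34.   56.8  89.3]]
```

Request:
apply_moves(
  deltas=[
    {"xyz": [0,0,0.001],"turn": 0},
    {"xyz": [0,0.005,0],"turn": 0},
    {"xyz": [0,0.007,0],"turn": 0},
    {"xyz": [0,0.007,0],"turn": 0},
    {"xyz": [0,0.007,0],"turn": 0},
    {"xyz": [0,0.007,0],"turn": 0},
    {"xyz": [0,0.006,0],"turn": 0},
    {"xyz": [0,0.005,0],"turn": 0},
    {"xyz": [0,0.004,0],"turn": 0},
    {"xyz": [0,0.003,0],"turn": 0},
    {"xyz": [0,0.002,0],"turn": 0},
    {"xyz": [0,0,0],"turn": 0},
  ],
)

```text
clock: 6.83
tcp_pos: [0.6507, -0.0525, 0.2127]
orientation: [-2.225, -2.217, -0.001]
contact_force: [0.7, 0.8, 0.7]
grip_width: 0.0182
```

```bash
python3 - <<'E'
from h import *
save("top","t5",(180,120,310,220)); save("side","s5",(160,130,300,235)); o=readout.get_obs(); print(o["tcp_pos"],o["orientation"],o["grip_width"],o["contact_force"])
E
```

```text
[ 0.65064552 -0.05265832  0.21264768] [-2.22524124e+00 -2.21686812e+00 -1.06932034e-03] 0.018290796380913223 [0.52146185 0.17159485 0.201796  ]
```

View pics/t5.png

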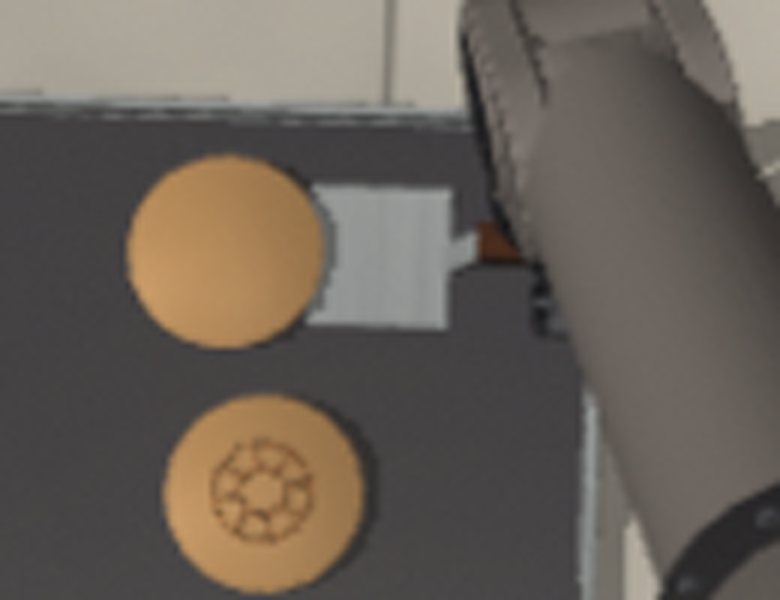

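View pics/s5.png

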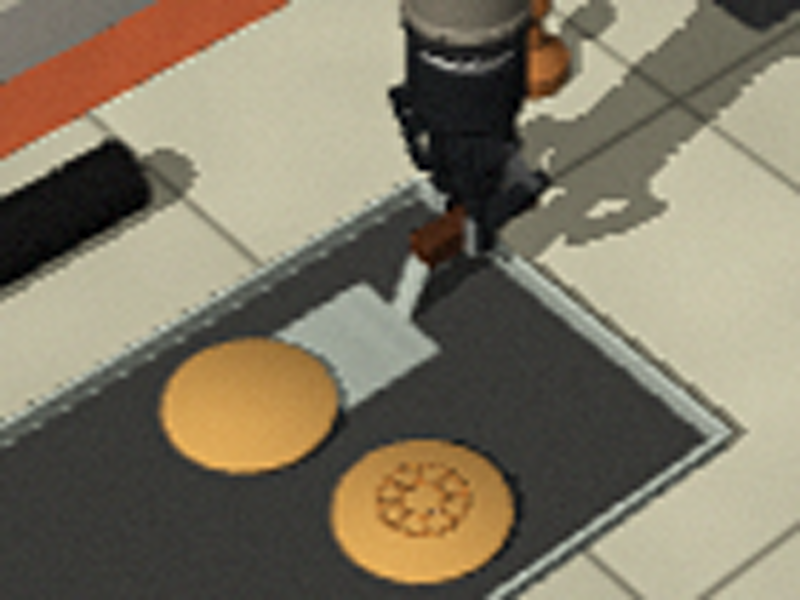

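Request:
apply_moves(
  deltas=[
    {"xyz": [0,0.002,0],"turn": 0},
    {"xyz": [0,0.001,0],"turn": 0},
    {"xyz": [0,0.001,0.0026],"turn": 0},
    {"xyz": [0,0.001,0.0027],"turn": 0},
    {"xyz": [0,0.0013,0.0024],"turn": 0},
    {"xyz": [0,0.0013,0.0024],"turn": 0},
    {"xyz": [0,0.0015,0.0023],"turn": 0},
    {"xyz": [0,0.0015,0.0022],"turn": 0},
    {"xyz": [0,0.0016,0.0021],"turn": 0},
    {"xyz": [0,0.0016,0.0021],"turn": 0},
    {"xyz": [0,0,0],"turn": 0},
  ],
)

```text
clock: 7.85
tcp_pos: [0.6509, -0.0387, 0.2321]
orientation: [2.225, 2.217, 0.001]
contact_force: [0.0, -0.9, -1.8]
grip_width: 0.0185
```

```bash
python3 - <<'E'
from h import *
save("top","t6",(180,120,310,220)); save("side","s6",(160,130,300,235)); o=readout.get_obs(); print(o["tcp_pos"],o["orientation"],o["grip_width"],o["contact_force"])
E
```

```text
[ 0.65067406 -0.03911457  0.23163096] [2.22550014e+00 2.21724075e+00 4.09576491e-04] 0.018277916190401138 [-0.51703993  0.10350358 -2.56644155]
```

View pics/t6.png

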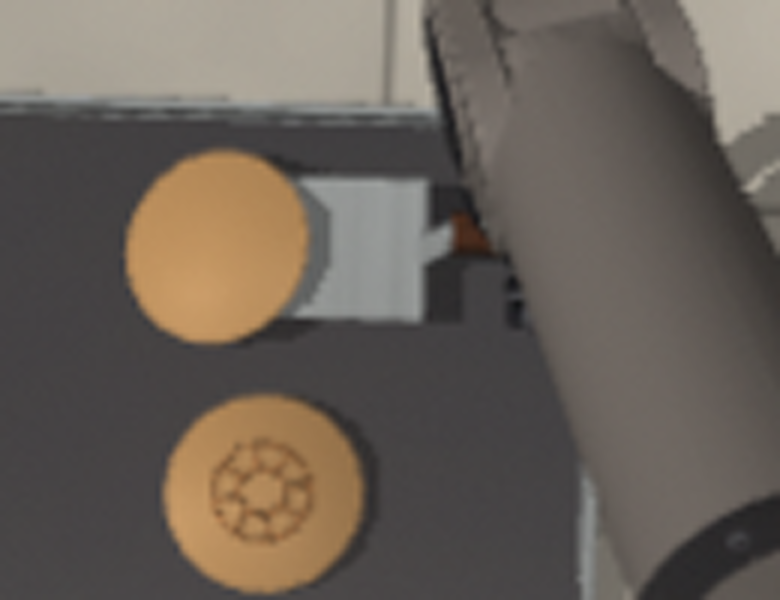

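View pics/s6.png

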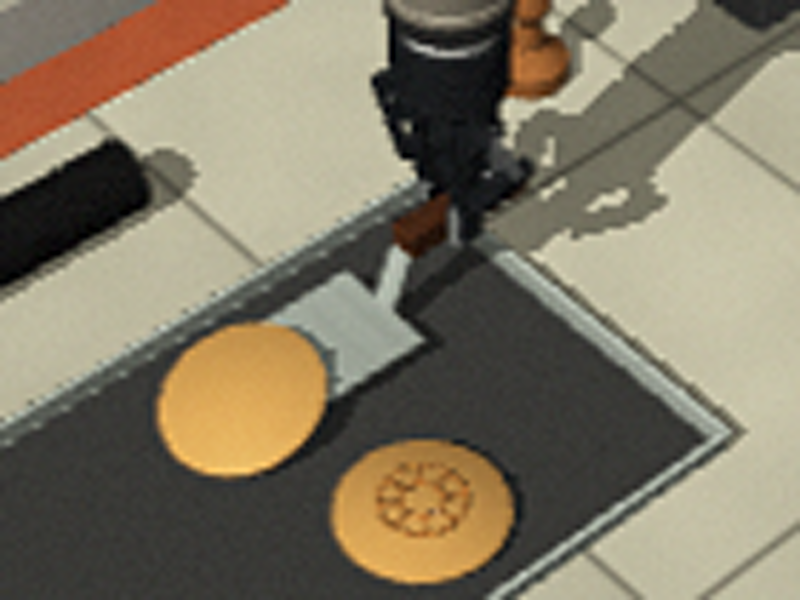

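The kahk is tipped about 20° with its far rim holding still (top view, col 126), but it is rolled slightly sideways. I'll push the blade deeper to get a wider contact line.

Request:
apply_moves(
  deltas=[
    {"xyz": [0,0.002,0],"turn": 0},
    {"xyz": [0,0.002,0],"turn": 0},
    {"xyz": [0,0.002,0],"turn": 0},
    {"xyz": [0,0.002,0],"turn": 0},
    {"xyz": [0,0.002,0],"turn": 0},
    {"xyz": [0,0,0],"turn": 0},
  ],
)

```text
clock: 8.45
tcp_pos: [0.6506, -0.0285, 0.2315]
orientation: [-2.225, -2.218, -0.001]
contact_force: [0.4, -0.7, -2.5]
grip_width: 0.0186
```

```bash
python3 - <<'E'
from h import *
save("top","t7",(180,120,310,220)); save("side","s7",(160,130,300,235)); o=readout.get_obs(); print(o["tcp_pos"],o["orientation"],o["grip_width"],o["contact_force"])
E
```

```text
[ 0.65064222 -0.029023    0.23148257] [-2.22531583e+00 -2.21739938e+00 -1.45851026e-04] 0.018636678714038856 [-0.93802068 -0.5108356  -2.7159181 ]
```

View pics/t7.png

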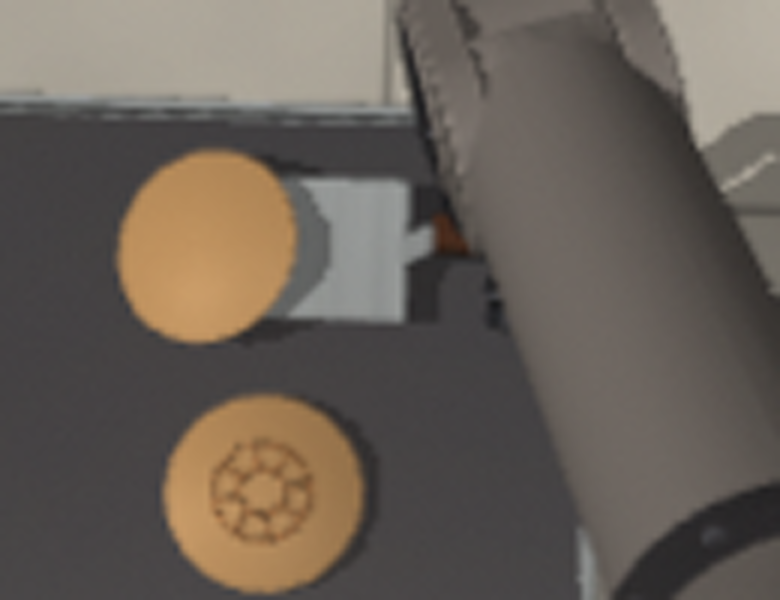

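View pics/s7.png

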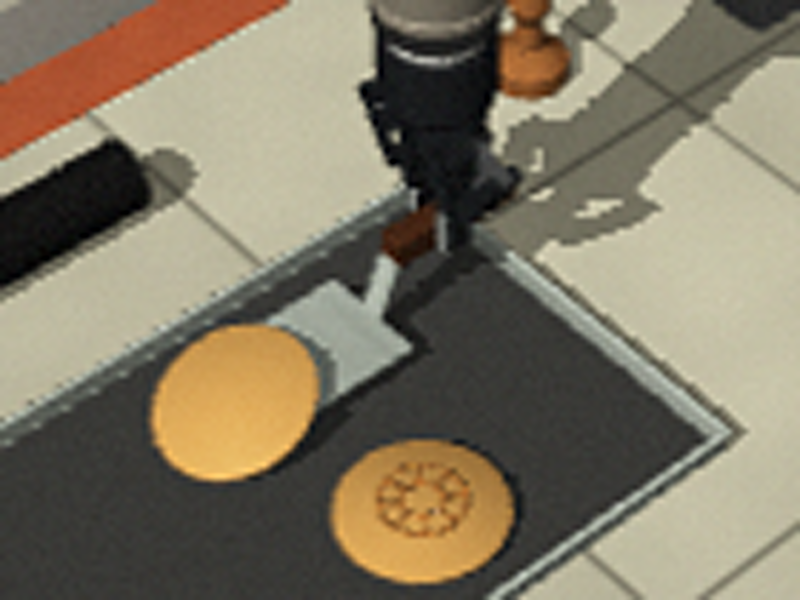

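```bash
cat > kfit.py <<'E'
from h import *
from scipy.optimize import least_squares
def contour(im,n,near=None):
    hsv=cv2.cvtColor(np.ascontiguousarray(im),cv2.COLOR_BGR2HSV)
    m=cv2.inRange(hsv,(8,90,90),(25,255,255)); u0,v0,u1,v1=(130,130,280,225) if n=="top" else (125,160,290,285)
    k=np.zeros_like(m);k[v0:v1,u0:u1]=m[v0:v1,u0:u1]
    cs,_=cv2.findContours(k,cv2.RETR_EXTERNAL,cv2.CHAIN_APPROX_NONE)
    cs=[c for c in cs if cv2.contourArea(c)>150]
    cx=[cv2.moments(c) for c in cs]; v=[m["m01"]/m["m00"] for m in cx]
    return cs[int(np.argmin(v))]
def kfit(tn,sn,x0=(.65,.13,.03,.4,0)):
    E={n:cv2.fitEllipse(contour(np.load(f"pics/{f}.npy"),n)) for n,f in (("top",tn),("side",sn))}
    a=np.linspace(0,2*np.pi,60,endpoint=False)
    def circ(p):
        nrm=np.array([p[4],p[3],0]); t2=nrm@nrm; nrm[2]=np.sqrt(max(1e-6,1-t2))  # normal x,y comps
        u=np.cross(nrm,[0,0,1.]) if t2>1e-9 else np.array([1.,0,0]); u/=np.linalg.norm(u); w=np.cross(nrm,u)
        return p[:3]+.055*(np.cos(a)[:,None]*u+np.sin(a)[:,None]*w)
    def f(p):
        q=[]
        for n in E:
            e=cv2.fitEllipse(proj(n,circ(p)).astype(np.float32)); 
            def cov(e,g=0):
                th=np.radians(e[2]);R=np.array([[np.cos(th),-np.sin(th)],[np.sin(th),np.cos(th)]]); return R@np.diag(((np.array(e[1])+g)/2)**2)@R.T
            C1=cov(e);C0=cov(E[n],.6); q+=[e[0][0]-E[n][0][0],e[0][1]-E[n][0][1],(C1-C0)[0,0]/16,(C1-C0)[0,1]/16,(C1-C0)[1,1]/16]
        return np.array(q)
    s=least_squares(f,x0,diff_step=1e-3); p=s.x
    print("centre",p[:3].round(4),"normal x,y",p[4].round(3),p[3].round(3),"tilt deg",np.degrees(np.arcsin(min(1,np.hypot(p[3],p[4])))).round(1),"res",s.fun.round(1))
E
python3 - <<'E'
from kfit import *
for a,b in (("topA","sideA"),("t5","s5"),("t6","s6"),("t7","s7")): kfit(a,b,(.65,.13,.03,.05 if a in("topA","t5") else .4,0.01))
E
```

```text
centre [0.7171 0.1958 0.1266] normal x,y 0.273 0.022 tilt deg 15.9 res [-23.  -28.4   2.9  -1.1  -1.6  38.5  12.   -0.7   1.6   1.4]
centre [0.7163 0.1958 0.1279] normal x,y 0.262 0.024 tilt deg 15.3 res [-23.  -28.3   3.3  -1.1  -1.5  38.3  11.9  -2.    2.2   1.4]
centre [0.7182 0.1984 0.1272] normal x,y 0.261 0.091 tilt deg 16.1 res [-22.3 -28.    4.9  -0.7  -1.5  37.6  12.1  -1.2   1.    2.6]
centre [0.7165 0.2016 0.1307] normal x,y 0.257 0.115 tilt deg 16.4 res [-21.9 -27.6   5.4  -0.8  -1.5  37.   12.1  -1.3   0.9   2.9]
```

```bash
sed -i 's/(125,160,290,285)/(168,172,290,285)/' kfit.py; python3 - <<'E'
from kfit import *
for a,b in (("topA","sideA"),("t5","s5"),("t6","s6"),("t7","s7")): kfit(a,b,(.65,.13,.03,.05 if a in("topA","t5") else .4,0.01))
E
```

```text
centre [0.6495 0.1307 0.0169] normal x,y -0.015 -0.004 tilt deg 0.9 res [ 0.4  0.5 -0.  -0.   0.1 -0.6 -0.1 -0.1  0.  -0. ]
centre [0.6495 0.131  0.0167] normal x,y -0.022 0.006 tilt deg 1.3 res [ 0.4  0.4  0.3 -0.   0.  -0.6 -0.1 -0.1 -0.   0.1]
centre [0.6505 0.1355 0.0252] normal x,y -0.008 0.3 tilt deg 17.5 res [ 0.4  0.5  0.2  0.1  0.1 -0.7 -0.1 -0.3  0.   0.1]
centre [0.6505 0.1409 0.0266] normal x,y 0.0 0.338 tilt deg 19.8 res [ 0.4  0.5  0.4  0.  -0.  -0.7 -0.1 -0.5  0.2  0.2]
```

```bash
cat >> path.py <<'E'
print("new")
prev=None
for d in (20,25,30,35,40,45,50,55,60,65,70,75,80,85,90,95):
    r=np.interp(d,[20,45,70,95],[26,29,31,34])
    q=pos(under(r),np.radians(d)); print(d,round(r,1),q.round(1),(q-prev).round(1) if prev is not None else ""); prev=q
E
python3 path.py | sed -n '/new/,$p'
```

```text
new
20 26.0 [-22.6  19.2] 
25 26.6 [-21.2  26.3] [1.4 7.1]
30 27.2 [-19.1  33.3] [2.1 7. ]
35 27.8 [-16.4  40.1] [2.7 6.8]
40 28.4 [-13.1  46.7] [3.3 6.6]
45 29.0 [-9.2 53. ] [3.9 6.3]
50 29.4 [-4.6 58.9] [4.6 5.8]
55 29.8 [ 0.6 64.3] [5.1 5.4]
60 30.2 [ 6.2 69.3] [5.7 5. ]
65 30.6 [12.4 73.9] [6.2 4.5]
70 31.0 [19.  77.9] [6.6 4. ]
75 31.6 [26.  81.5] [7.  3.6]
80 32.2 [33.3 84.4] [7.3 3. ]
85 32.8 [41.  86.8] [7.6 2.3]
90 33.4 [48.8 88.4] [7.8 1.6]
95 34.0 [56.8 89.3] [8.  0.9]
```

Request:
apply_moves(
  deltas=[
    {"xyz": [0,0.0007,0.0035],"turn": 0},
    {"xyz": [0,0.0007,0.0035],"turn": 0},
    {"xyz": [0,0.001,0.0035],"turn": 0},
    {"xyz": [0,0.0011,0.0035],"turn": 0},
    {"xyz": [0,0.0013,0.0034],"turn": 0},
    {"xyz": [0,0.0014,0.0034],"turn": 0},
    {"xyz": [0,0.0016,0.0033],"turn": 0},
    {"xyz": [0,0.0017,0.0033],"turn": 0},
    {"xyz": [0,0,0],"turn": 0},
  ],
)

```text
clock: 9.3
tcp_pos: [0.651, -0.0192, 0.2599]
orientation: [2.225, 2.217, 0.002]
contact_force: [-0.0, 0.4, -1.3]
grip_width: 0.0183
```

```bash
python3 - <<'E'
from kfit import *
save("top","t8",(180,120,310,220)); save("side","s8",(160,130,300,235)); o=readout.get_obs(); print(o["tcp_pos"],o["orientation"],o["grip_width"],o["contact_force"])
kfit("t8","s8",(.65,.14,.05,.6,0.01))
E
```

```text
[ 0.65070327 -0.01972763  0.25908622] [2.22549816e+00 2.21695694e+00 3.63939744e-04] 0.018744479277316976 [-1.28403059  0.30761114 -2.75474941]
centre [0.6508 0.15   0.0414] normal x,y 0.005 0.618 tilt deg 38.2 res [ 0.4  0.5  0.3  0.3  0.  -0.7 -0.2 -0.4  0.1  0.2]
```

View pics/s8.png

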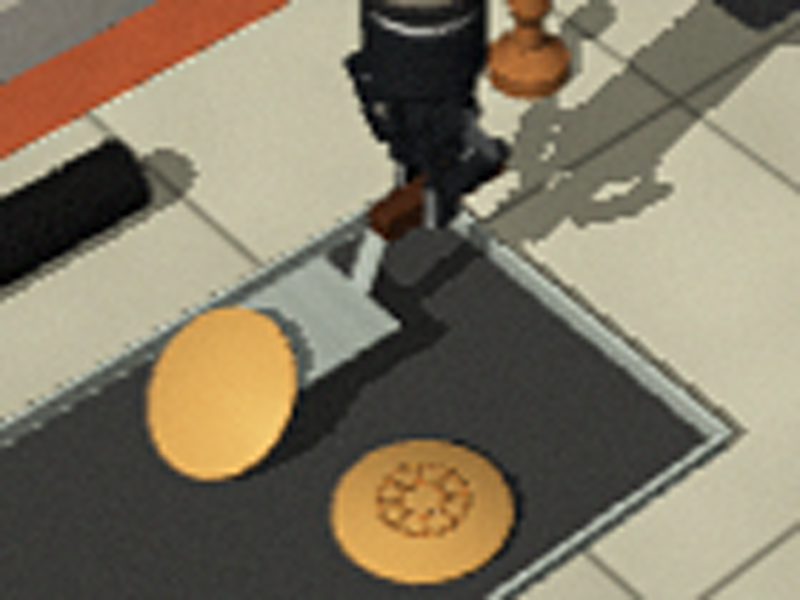

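38° with no sideways roll and no further slipping. I'll continue along the arc.

Request:
apply_moves(
  deltas=[
    {"xyz": [0,0.0018,0.0032],"turn": 0},
    {"xyz": [0,0.002,0.0032],"turn": 0},
    {"xyz": [0,0.0022,0.003],"turn": 0},
    {"xyz": [0,0.0023,0.0029],"turn": 0},
    {"xyz": [0,0.0025,0.0028],"turn": 0},
    {"xyz": [0,0.0026,0.0027],"turn": 0},
    {"xyz": [0,0.0028,0.0025],"turn": 0},
    {"xyz": [0,0.0029,0.0025],"turn": 0},
    {"xyz": [0,0.0031,0.0023],"turn": 0},
    {"xyz": [0,0.0031,0.0022],"turn": 0},
    {"xyz": [0,0,0],"turn": 0},
  ],
)

```text
clock: 10.32
tcp_pos: [0.6508, 0.0066, 0.2869]
orientation: [2.225, 2.218, 0.002]
contact_force: [-0.0, 0.2, -2.2]
grip_width: 0.0181
```

```bash
python3 - <<'E'
from kfit import *
save("top","t9",(180,120,310,220)); save("side","s9",(160,130,300,235)); o=readout.get_obs(); print(o["tcp_pos"],o["orientation"],o["grip_width"],o["contact_force"])
kfit("t9","s9",(.65,.165,.05,.85,0.01))
E
```

```text
[0.65069394 0.00564291 0.28634623] [2.22540890e+00 2.21716560e+00 2.89349311e-04] 0.018347657091395367 [-0.37306043 -0.25869205 -1.57301277]
centre [0.6508 0.1674 0.0553] normal x,y 0.049 0.874 tilt deg 61.1 res [ 0.5  0.5  0.1 -0.   0.4 -0.7 -0.1 -0.1  0.   0.3]
```

View pics/s9.png

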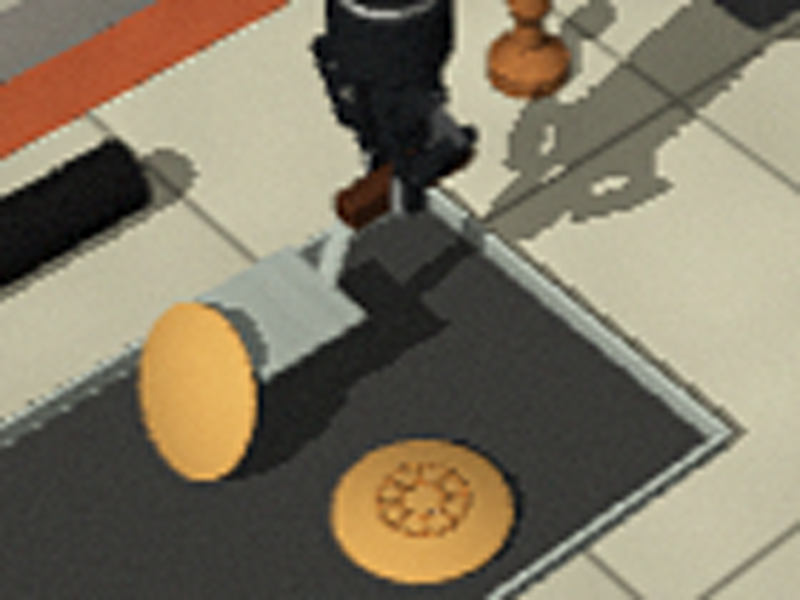

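View pics/t9.png

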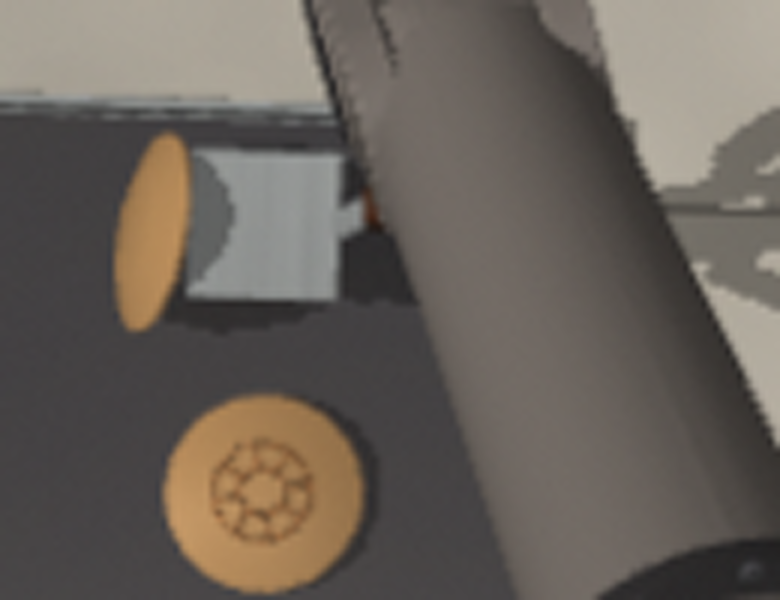

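Request:
apply_moves(
  deltas=[
    {"xyz": [0,0.0031,0.0022],"turn": 0},
    {"xyz": [0,0.0033,0.002],"turn": 0},
    {"xyz": [0,0.0033,0.002],"turn": 0},
    {"xyz": [0,0.0035,0.0018],"turn": 0},
    {"xyz": [0,0.0035,0.0018],"turn": 0},
    {"xyz": [0,0.0036,0.0015],"turn": 0},
    {"xyz": [0,0.0037,0.0015],"turn": 0},
    {"xyz": [0,0.0038,0.0012],"turn": 0},
    {"xyz": [0,0.0038,0.0011],"turn": 0},
    {"xyz": [0,0.0039,0.0008],"turn": 0},
    {"xyz": [0,0.0039,0.0008],"turn": 0},
    {"xyz": [0,0.004,0.0005],"turn": 0},
  ],
)

```text
clock: 11.42
tcp_pos: [0.6506, 0.0493, 0.3035]
orientation: [2.226, 2.217, 0.0]
contact_force: [-0.1, 1.5, -2.6]
grip_width: 0.0184
```

```bash
python3 - <<'E'
from h import *
save("top","t10",(150,110,290,215)); save("side","s10",(150,130,290,235)); o=readout.get_obs(); print(o["tcp_pos"],o["orientation"],o["grip_width"],o["contact_force"])
E
```

```text
[0.65057219 0.05007056 0.30355217] [-2.22417454e+00 -2.21810264e+00 -1.04876201e-03] 0.018358636916690686 [ 0.03117104  1.02548761 -1.43968647]
```

View pics/s10.png

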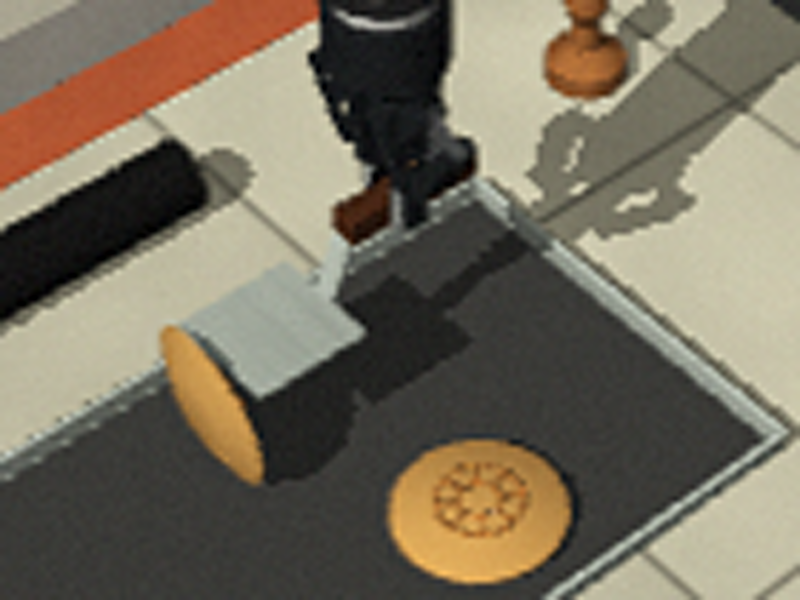

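View pics/t10.png

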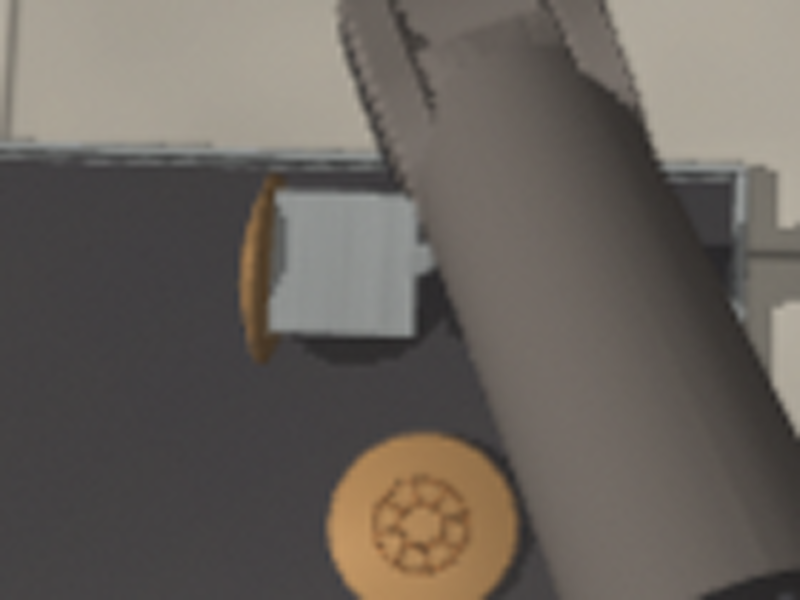

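Request:
apply_moves(
  deltas=[
    {"xyz": [0,0.004,0.0005],"turn": 0},
    {"xyz": [0,0.004,0.0005],"turn": 0},
    {"xyz": [0,0.004,0],"turn": 0},
    {"xyz": [0,0.004,0],"turn": 0},
    {"xyz": [0,0.004,0],"turn": 0},
    {"xyz": [0,0.002,0],"turn": 0},
  ],
)

```text
clock: 12.02
tcp_pos: [0.6506, 0.0718, 0.3044]
orientation: [-2.225, -2.218, -0.0]
contact_force: [-0.4, -0.3, -2.7]
grip_width: 0.0184
```

```bash
python3 - <<'E'
from h import *
save("top","t11",(150,110,290,215)); save("side","s11",(150,130,290,235)); o=readout.get_obs(); print(o["tcp_pos"],o["orientation"],o["grip_width"],o["contact_force"])
E
```

```text
[0.65058157 0.07164188 0.30441469] [-2.22466345e+00 -2.21785515e+00 -3.98508676e-04] 0.018001878771163687 [ 0.35054141 -0.06970389 -1.86513645]
```

View pics/s11.png

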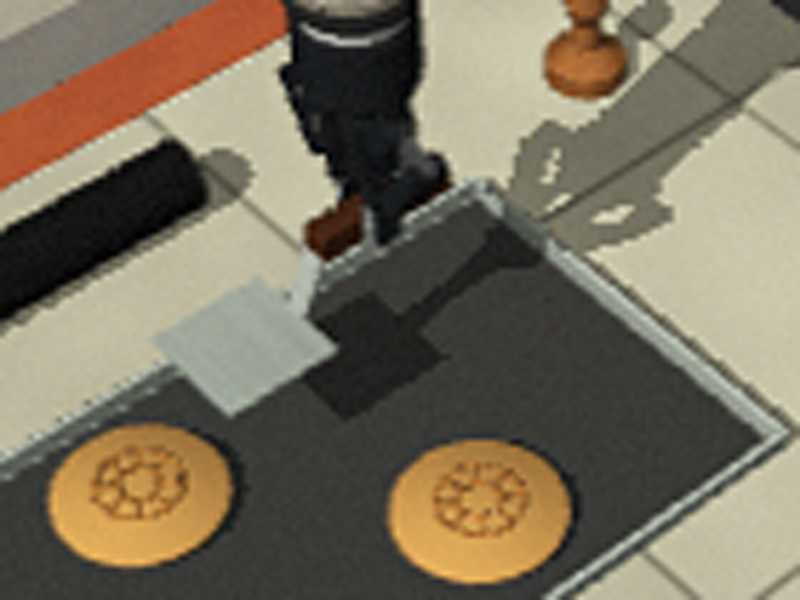

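View pics/t11.png

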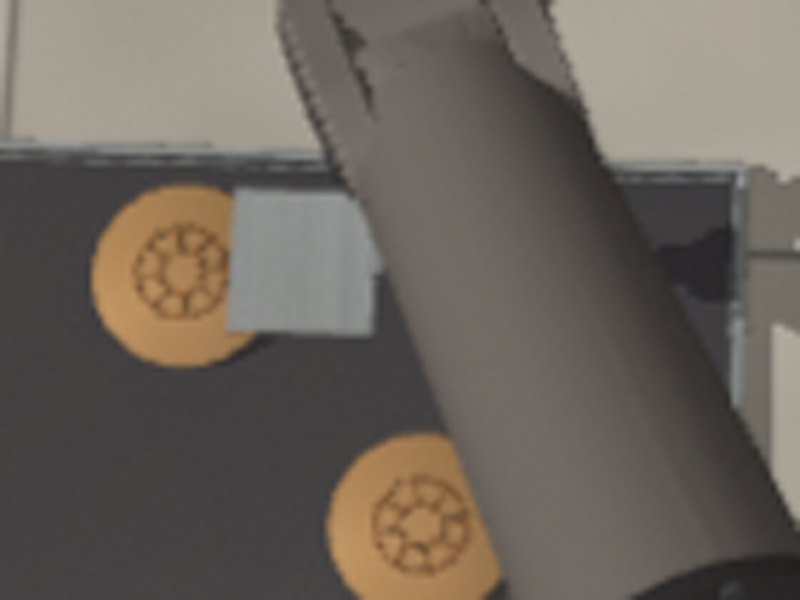

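The kahk is flat with its stamped face up: in the top view it sits at (180,275) with the rings visible. Next I'll work out the rest target.

```bash
python3 - <<'E'
from h import *
from scipy.optimize import least_squares
A=np.array; crop=lambda p,o,s: A(p,float)/s+A(o)-0.5+0.5/s
D=A([[.066,.063,.010],[.066,-.063,.010],[-.066,-.063,.010],[-.066,.063,.010]])
ot=crop([(127,531),(152,346),(354,377),(332,562)],(295,150),5); os_=crop([(444,508),(309,379),(468,291),(606,412)],(260,120),800/130)
def X(p):
    c,s=np.cos(p[2]),np.sin(p[2]); return D@A([[c,-s,0],[s,c,0],[0,0,1]]).T+A([p[0],p[1],0])
for use in ("t","s","ts"):
    f=lambda p: np.concatenate([(proj("top",X(p))-ot).ravel()]*("t" in use)+[(proj("side",X(p))-os_).ravel()]*("s" in use))
    s=least_squares(f,[.4,-.29,1.45]); print(use,s.x.round(4),np.abs(s.fun).max().round(2))
o=readout.get_obs(); print(o["tcp_pos"],2*np.arctan2(2.2178,2.2247))
E
```

```text
t [ 0.3986 -0.2935  1.4432] 0.59
s [ 0.3924 -0.2919  1.4475] 0.28
ts [ 0.3963 -0.2934  1.445 ] 1.29
[0.65058157 0.07164188 0.30441469] 1.5676899702607088
```

Request:
apply_moves(
  deltas=[
    {"xyz": [-0.008,-0.015,0.005],"turn": -0.01},
    {"xyz": [-0.018,-0.031,0.005],"turn": -0.01},
    {"xyz": [-0.018,-0.031,0],"turn": -0.01},
    {"xyz": [-0.018,-0.031,0],"turn": -0.01},
    {"xyz": [-0.018,-0.031,0],"turn": -0.01},
    {"xyz": [-0.018,-0.031,0],"turn": -0.01},
    {"xyz": [-0.018,-0.031,0],"turn": -0.01},
    {"xyz": [-0.018,-0.031,0],"turn": -0.01},
    {"xyz": [-0.018,-0.031,0],"turn": -0.01},
    {"xyz": [-0.018,-0.031,0],"turn": -0.01},
    {"xyz": [-0.018,-0.031,0],"turn": -0.01},
    {"xyz": [-0.018,-0.031,0],"turn": -0.01},
  ],
)

```text
clock: 13.12
tcp_pos: [0.4429, -0.2871, 0.3149]
orientation: [2.356, 2.077, -0.0]
contact_force: [0.7, -0.6, -2.0]
grip_width: 0.0184
```

Request:
apply_moves(
  deltas=[
    {"xyz": [-0.018,-0.031,0],"turn": -0.003},
    {"xyz": [-0.018,-0.031,0],"turn": 0},
    {"xyz": [-0.015,-0.026,0],"turn": 0},
    {"xyz": [-0.01,-0.016,-0.01],"turn": 0},
    {"xyz": [0,0,-0.02],"turn": 0},
    {"xyz": [0,0,-0.02],"turn": 0},
    {"xyz": [0,0,-0.01],"turn": 0},
    {"xyz": [0,0,0],"turn": 0},
  ],
)

```text
clock: 13.78
tcp_pos: [0.3824, -0.3887, 0.2525]
orientation: [-2.355, -2.073, 0.001]
contact_force: [-0.1, 0.7, -2.0]
grip_width: 0.018
```

```bash
python3 - <<'E'
from h import *
save("top","t12",(275,170,415,275)); save("side","s12",(270,110,410,215)); o=readout.get_obs(); print(o["tcp_pos"],o["orientation"],o["grip_width"],o["contact_force"])
E
```

```text
[ 0.38374438 -0.38910884  0.25477685] [-2.35764114e+00 -2.07614691e+00 -1.26106227e-04] 0.0183572532011661 [ 0.15526371  0.26941858 -1.49327038]
```

View pics/s12.png

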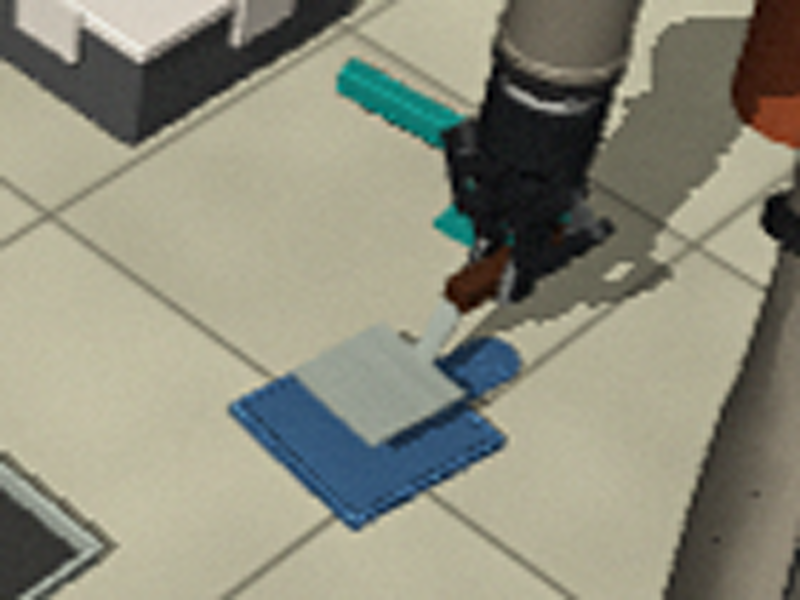

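View pics/t12.png

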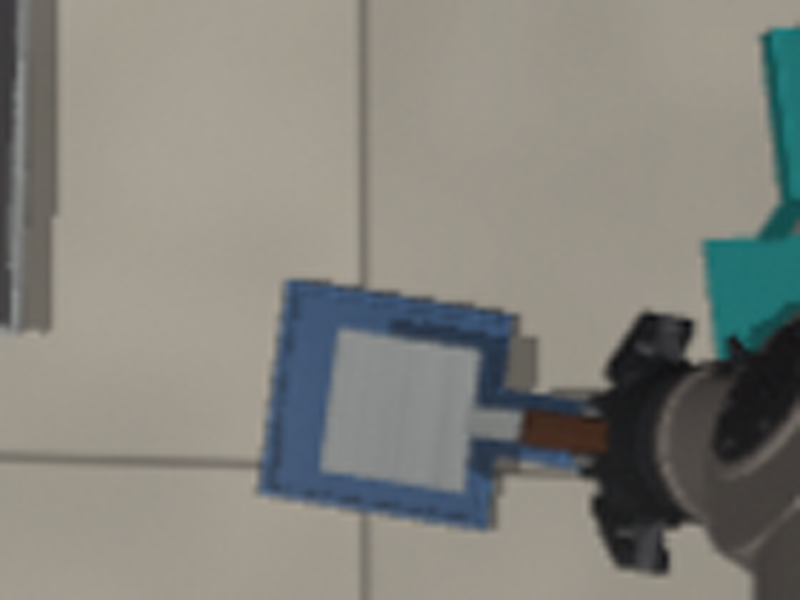

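```bash
python3 - <<'E'
from blade import *
s=800/140
ot=crop([(320,473),(337,328),(482,350),(464,494)],(275,170),s); os_=crop([(375,446),(294,377),(378,325),(470,397)],(270,110),s)
for a,b in((ot,None),(None,os_),(ot,os_)):
    x,f=fit6(a,b,[.395,-.29,.04,1.45,0,0]); print(x.round(4),f)
for n,o in(("top",ot),("side",os_)): print(n, unproj(n,o.mean(0),.045))
E
```

```text
[ 0.3948 -0.2861  0.0628  1.4487  0.002  -0.0063] [-0.  -0.1  0.1  0.  -0.2 -0.1  0.1  0.1  0.  -0.1]
[ 0.393  -0.2972  0.0398  1.471  -0.0101  0.0172] [ 0.4  0.3 -0.4 -0.2  0.5  0.2 -0.5 -0.3 -0.1  0.2]
[ 0.3931 -0.2922  0.0432  1.454   0.002   0.0188] [ 0.7  0.3  0.5  0.8 -0.1  0.6  0.5  0.4 -0.7  0.4 -1.2 -0.4  0.   0.1
 -1.2 -0.2  0.   0.2]
top [[ 0.39460222 -0.29115248  0.045     ]]
side [[ 0.39138877 -0.29486185  0.045     ]]
```

Request:
apply_moves(
  deltas=[
    {"xyz": [0.001,0,-0.01],"turn": 0},
    {"xyz": [0,0,-0.012],"turn": 0},
    {"xyz": [0,0,-0.008],"turn": 0},
    {"xyz": [0,0,-0.005],"turn": 0},
    {"xyz": [0,0,-0.003],"turn": 0},
    {"xyz": [0,0,0],"turn": 0},
    {"xyz": [0,0,0],"turn": 0},
  ],
)

```text
clock: 14.47
tcp_pos: [0.3848, -0.3891, 0.2163]
orientation: [-2.358, -2.076, -0.0]
contact_force: [0.4, -0.2, -1.9]
grip_width: 0.0184
```

Request:
apply_moves(
  deltas=[
    {"xyz": [0,0,-0.001],"turn": 0},
    {"xyz": [0,0,0],"turn": 0},
    {"xyz": [0,0,0],"turn": 0},
  ],
)

```text
clock: 14.72
tcp_pos: [0.3847, -0.3892, 0.2157]
orientation: [2.358, 2.076, 0.0]
contact_force: [-0.5, 0.7, -2.5]
grip_width: 0.0184
```

Request:
apply_moves(
  deltas=[
    {"xyz": [0,0,-0.001],"turn": 0},
    {"xyz": [0,0,0],"turn": 0},
    {"xyz": [0,0,0],"turn": 0},
  ],
)

```text
clock: 14.97
tcp_pos: [0.3846, -0.3891, 0.2144]
orientation: [2.358, 2.076, 0.0]
contact_force: [-0.1, -0.7, -1.2]
grip_width: 0.0184
```

Request:
apply_moves(
  deltas=[
    {"xyz": [0,0,-0.001],"turn": 0},
    {"xyz": [0,0,0],"turn": 0},
    {"xyz": [0,0,0],"turn": 0},
  ],
)

```text
clock: 15.22
tcp_pos: [0.3847, -0.3893, 0.2136]
orientation: [2.358, 2.076, -0.0]
contact_force: [-0.3, -0.7, 0.9]
grip_width: 0.0185
```

Request:
apply_moves(
  deltas=[
    {"xyz": [0,0,0],"turn": 0},
    {"xyz": [0,0,0],"turn": 0},
    {"xyz": [0,0,0],"turn": 0},
    {"xyz": [0,0,0],"turn": 0},
    {"xyz": [0,0,0],"turn": 0},
    {"xyz": [0,0,0],"turn": 0},
    {"xyz": [0,0,0],"turn": 0},
  ],
  claw=-1,
)

```text
clock: 15.8
tcp_pos: [0.3847, -0.3891, 0.2134]
orientation: [2.358, 2.076, 0.0]
contact_force: [0.1, -0.2, 0.6]
grip_width: 0.0859
```

Request:
apply_moves(
  deltas=[
    {"xyz": [0,0,0.01],"turn": 0},
    {"xyz": [0,0,0.02],"turn": 0},
    {"xyz": [0,0,0.03],"turn": 0},
    {"xyz": [0,0,0.03],"turn": 0},
    {"xyz": [0,0,0.03],"turn": 0},
    {"xyz": [0,0,0.03],"turn": 0},
    {"xyz": [0,0,0],"turn": 0},
  ],
)

```text
clock: 16.38
tcp_pos: [0.3861, -0.3901, 0.3703]
orientation: [2.35, 2.069, 0.002]
contact_force: [0.7, -1.3, 0.3]
grip_width: 0.0855
```

```bash
python3 - <<'E'
from h import *
save("top","t13",(275,170,415,275)); save("side","s13",(270,110,410,215)); o=readout.get_obs(); print(o["tcp_pos"],o["orientation"],o["grip_width"],o["contact_force"])
for n in("top","side"):
    f=np.load(f"pics/{n[0]}13.npy"); cv2.imwrite(f"pics/{n}13full.png",cv2.resize(f,(800,600),interpolation=cv2.INTER_CUBIC))
E
```

```text
[ 0.38479607 -0.38927226  0.36533068] [2.35547876e+00 2.07342723e+00 3.07793129e-04] 0.08514353516371577 [ 0.0630629   0.55415899 -0.65741045]
```

View pics/s13.png

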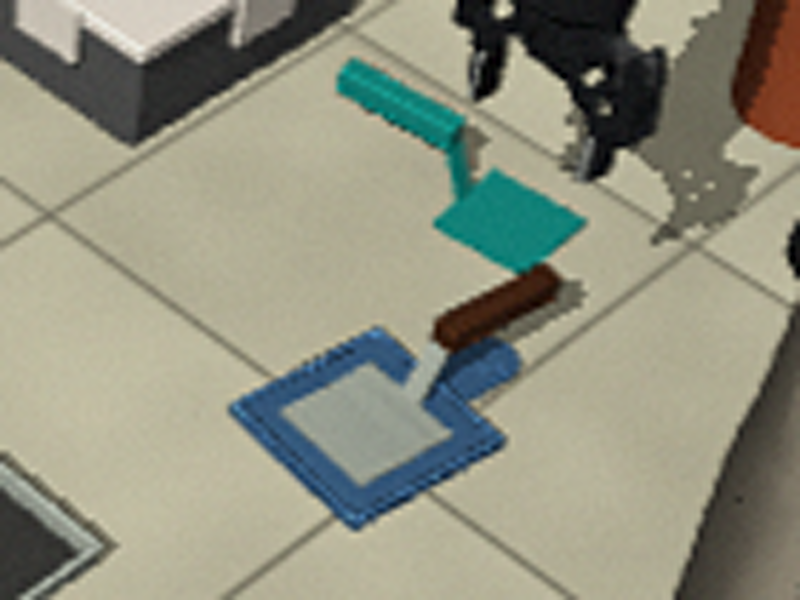

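View pics/t13.png

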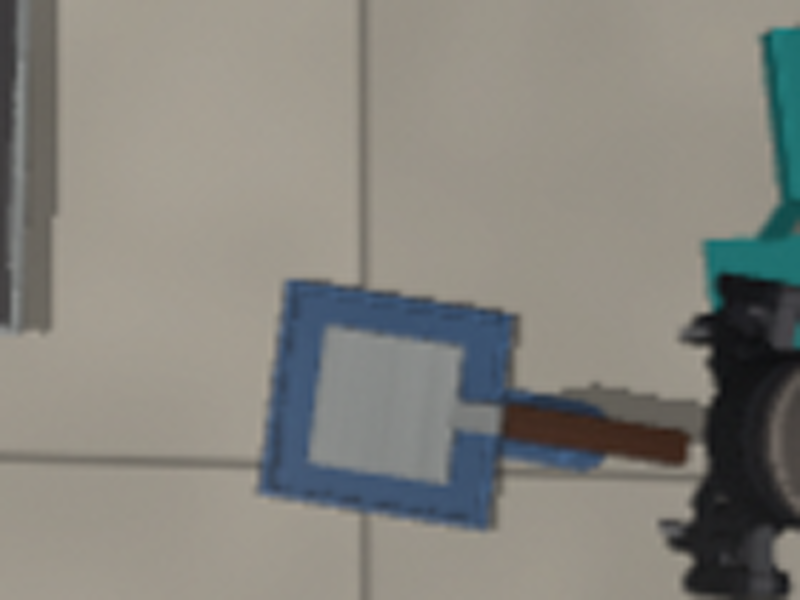

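View pics/side13full.png

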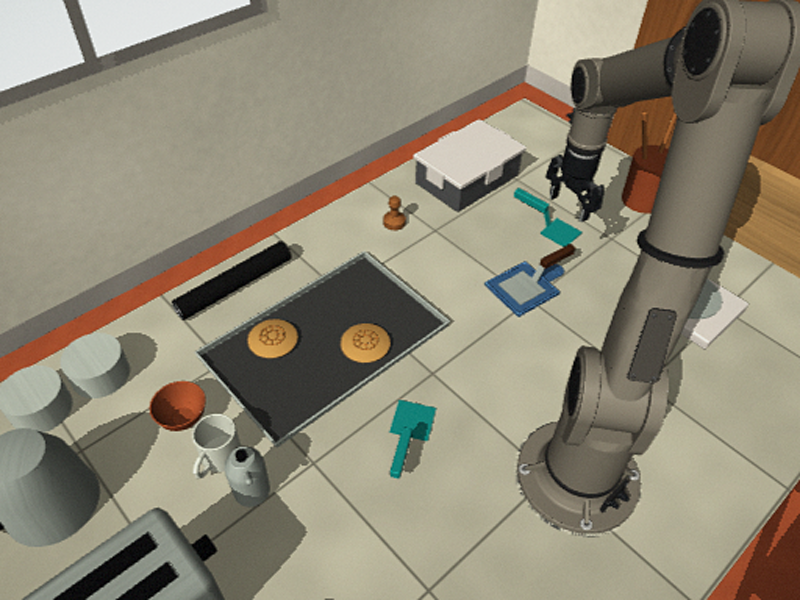

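View pics/top13full.png

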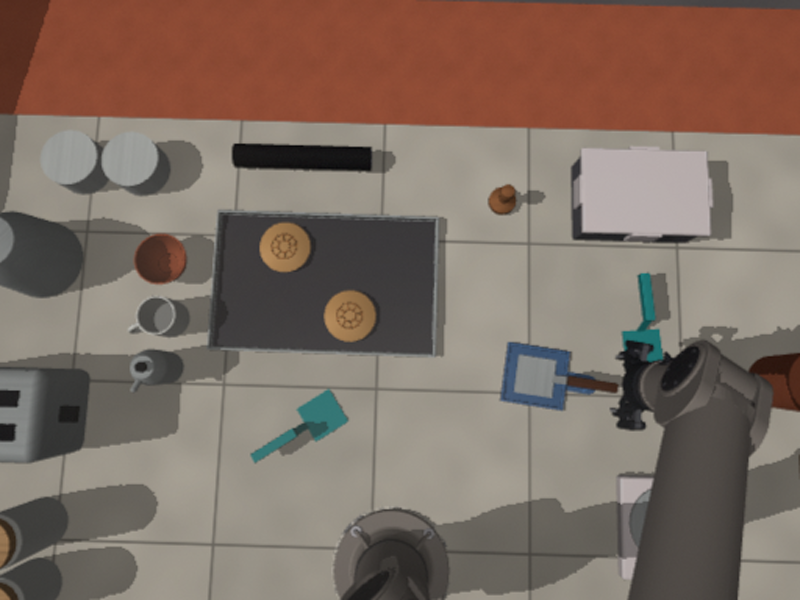

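```bash
sed -i 's/(168,172,290,285)/(155,172,290,285)/' kfit.py; python3 - <<'E'
from kfit import *
kfit("t13","s13",(.65,.25,.02,.02,0.01))
d=np.array([.6505,.25])-[.5835,.1587]; print("tray approx",d)
print(readout.get_obs()["qvel"].round(4), readout.get_obs()["clock"])
E
```

```text
centre [0.6592 0.2506 0.0173] normal x,y -0.005 -0.005 tilt deg 0.4 res [ 0.4  0.4  0.2 -0.2  0.1 -0.6 -0.1 -0.1  0.  -0. ]
tray approx [0.067  0.0913]
[-0.0026  0.0371  0.0044  0.0418  0.005  -0.0098 -0.0012] 16.4833
```

```bash
python3 - <<'E'
from bench import r
print(r.hand_in())
E
```

```text
the job is handed in; nothing more can be done
None
```

I gripped the turner by its handle and slid its blade under the plain kahk from the tray's -y side. I then lifted and pushed the kahk over its far rim until it fell stamped side up. The turner went into the blue spoon rest with its handle over the tongue, and I released it, backed the gripper off and handed in after about 16.5 s. The hand-in gave no verdict.

Last checks, taken just before handing in:
- **Turned kahk:** it lies flat and stamped side up, with a fitted tilt of about 0.4°. Its centre is at about x +0.076, y +0.09 m in the tray frame, and its rim is roughly 16 mm from the +x wall by that fit. It slipped about 5 mm on the sheet during the tipping.
- **Turner:** the blade looks level inside the dish. The fit just before lowering put it about 3 mm from the dish's centre.
- **Everything else:** in the pictures the other kahk, stamp, shaker, mug and bowl are where they started. I compared these by eye only. The gripper was open and clear of everything.
- **Disagreement:** the two cameras differed by about 3–6 mm in absolute positions (more for the tray), so I relied on relative distances and averages.

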